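Clamp the extruder barrel into its bench drive

ROBOT

A 6-joint arm with a two-finger parallel gripper is mounted at the origin on a cart in front of the work surface, level with it; the furniture and walls round the work are solid. World frame = base frame: x ahead of the robot, y to its left, z up, the work surface at z = 0. Lengths are in mm, angles in degrees, forces in N, time in s.
With the tool pointing down it reaches from about 350 to 850 mm from the base axis. Payload 8.1 kg.
Tool frame: the origin (TCP) lies midway between the tips of the shut fingers; the grasp point (between the pads) lies hold_point_z behind it (hold_point_z is the distance from the TCP to the grasp point, in mm); z points along the fingers, x is the direction in which the jaws open and shut, and the axes are right-handed (so a half turn about z gives the same grasp; the last joint's range is limited). The gripper opens to 85 mm and grips with 20 to 120 N. Pads are 22 mm wide; open, the fingers measure 114 mm over their backs; the gripper's body (76 mm by 85 mm) begins 54 mm behind the grasp point. The pads swing forward as they close: fully open they stand 13 mm farther back than shut.
Start: joints at [71.368, 7.471, 85.268, -0, 87.261, -4.893], TCP at [142.483, 582.841, 231.292] pointing down, gripper open.
Joint ranges: [-169.43, 169.43], [-51.17, 129.36], [1.28, 143.12], [-76.62, 256.62], [0, 156.53], [-152.29, 152.29]. Speed limits (degrees/s): [136.94, 136.94, 159.86, 180, 180, 180].

INTERFACE

Orientations are given as [roll, pitch, yaw] about the fixed x, y, z axes, in that order (R = Rz(yaw) Ry(pitch) Rx(roll)).
In Python, from bench import * gives the robot as it stands.
- The arm moves only by the shell command python3 -m pendant 'ROWS' [OPENING] [FORCE]. ROWS is JSON, a list that holds one entry, the list of rows, each a list of 4 numbers: the shift along the tool's x, y, z normalised to -1 to 1, where 1 is 0.02 m, then the turn about the tool's z normalised to -1 to 1, where 1 is 0.08 rad. A call has exactly 10 rows; each row shifts and turns the pose as measured when the row begins, along the tool's axes as they then stand; what a row does not reach is not made up. A row lasts 1/12 s, in which the tool goes at most 41.7 mm and 7.16 degrees, less where a joint would pass 70% of its speed; a pose out of reach is approached as far as the arm can. A call with a number of a shift or a turn outside -1 to 1 is refused whole. A call with a gripper value outside its range is refused whole. OPENING is the gripper's target within -1 to 1 (fully open at 1, half-way at 0, shut at -1), set as the call begins (- or left out, the last holds). The fingers move at their own pace and stop on an object; FORCE is the grip in N (left out, the last holds). Time passes only in rows, so rows that do not move let the fingers close, or fill a call up. It gives the time, the measured TCP pose, the force and the opening at its end, in the units of the state.
- sense(): the state, without advancing time (a new reading comes with each control period).
- snapshot(name): name is "side" or "top" or "wrist"; returns the picture (384x512x3 uint8, red, green, blue); there is no depth.
- calibration(name): a dict with "mtx" (3x3 intrinsics, pixels), "world_to_cam" (4x4, takes a point from world to camera coordinates); the wrist camera has in their place "hand_eye" (4x4, takes a point from camera to tool coordinates, whose origin is the TCP and whose axes are the tool frame's). Camera axes: x right, y down, z forward; pixel columns grow to the right and rows downward; lengths in mm; the calibration is good to about 2 mm. A picture is of the moment at which its call begins: read the wrist's pose just before it. calibration takes no time and is no camera call.
- hand_in(): hands the job in, once; it reports no verdict.
The state is a dict: "time": time; "joint_pos": joint angles; "qd": joint speeds; "joint_efforts": joint torques, N m; "tool_pos": TCP position; "tcp_rot": TCP orientation; "ft_force": force on the tool from outside, world axes, zero at the start; "wrist_torque": the same for the moment, N m; "finger_gap": finger opening in mm.
Only numpy, scipy, OpenCV 4.12 (cv2) and the standard library are available. Lean on these libraries where they do the work, as an engineer would, in place of code of your own. Each camera call takes 0.05 s, during which the arm holds its last target.

TASK

Load the bench extruder: lift the sprung clamp bar by its red knob and turn it well aside to the right until it stays up on the curved gate, gently lay the aluminium barrel in the two V-blocks with its dark hexagonal flange down in the slot next to the green drive and the brass nozzle pointing away from the drive. Then swing the bar back over the barrel so that it drops into its notch and clamps the barrel, and leave the two cups and the glaze jar where they stand.

Things in the scene. Friction and masses are not known exactly. Their poses are not given: they have to be found in the camera images.
- drive: bench extruder drive, fixed: grey base plate (x -45..145, y -90..155 mm, top z 16), two aluminium V-blocks, steel thrust plate, green housing (x -37..37, y 82..150, top z 86). Origin on the table below the middle of the cradle; z up, x from the cradle to the clamp post (away from the robot), y along the cradle to the green housing (robot's left).
- cradle (a point): where the middle of a seated barrel's tube belongs: 75 mm above the drive's origin, axes as the drive; the barrel's axis lies along y here. V-blocks, 57 mm wide in x, stand at y -44..-32 and +32..+51.5 mm, cheek tops z 71 mm; between them it is open down to the base top (z 16 mm), free for fingers beside the barrel.
- clamp_post (a point): point on the vertical axis about which the clamp bar turns: 110 mm from the cradle point along the drive's x, z 80 mm. The post and the hub on it are 28 mm in diameter; the hub's top is at z 98 mm (bar down).
- clamp_knob (a point): centre of the red knurled knob on the end of the clamp bar: vertical cylinder, 20 mm in diameter, 34 mm high (17 above and below this point), 160 mm from the post axis. Below it the flat steel bar, 14 mm wide, 8 mm thick, its top 18 mm below this point; a rubber pad under the bar bears on the barrel. With the bar down over the empty cradle the point is at z 111 mm.
- clamp_lift (a joint): height of the clamp bar in m: 0 = fully down (empty cradle), 0.008 = on a seated barrel, 0.020 = lying on the gate, 0.034 = top stop. A spring and the bar's weight pull it down with 5 to 8 N, damped. Below 0.020 the gate's notch keeps the bar from turning.
- clamp_turn (a joint): turn of the clamp bar in rad, counter-clockwise from above: 0 = over the cradle, from the post towards the robot; 1.5 = end stop, on the robot's right, parallel to the cradle. Let go beyond 0.25, the bar lies on the gate and stays; coming back, it drops into the notch below about 0.07. Turns easily, with light friction.
- barrel_centre (a point): middle of the barrel's aluminium tube, on its axis: 30 mm diameter, 110 mm long along the barrel's x, which points to the brass nozzle. At -x a dark hexagonal flange, 42 mm across flats, 6 mm thick; at +x a brass hexagonal cap, 42 mm across flats, 20 mm thick, and a 20 mm nozzle. Lies on flats, axis 21 mm above the table. About 0.2 kg.
- barrel_flange (a point): middle of the dark hexagonal flange, on the barrel's axis, 58 mm from the middle of the tube. Axes as the barrel.
- barrel: the extruder barrel; origin 21 mm from its axis, below the middle of the tube as it lies at the start
- clamp_bar: the clamp bar with its rubber pad and knob, all one piece; origin on the post axis at the underside of the hub; the bar points along its -x
- cup: bystander: unglazed pale cup, 65 mm in diameter, 67 mm high, origin under its middle; it stands alone, the nearest pale cup beyond the barrel
- jar: bystander: glaze jar with black lid, 58 mm in diameter, 74 mm high, origin under its middle; it stands alone to the left of the drive
- celadon_cup: bystander: green glazed cup, 65 mm in diameter, 71 mm high, origin under its middle; it stands alone to the right of the barrel
- flange_slot (a point): middle of the slot for the barrel's flange, 58 mm from the cradle point along the drive's y, at the barrel axis' height (z 75 mm). 13 mm wide in y (51.5 to 64.5), between the rear V-block and the steel thrust plate, 56 mm wide in x; above z 66 mm the plate leans away from the slot as a lead-in, top z about 87 mm.
- gate (a point): point on the top edge (z 105 mm) of the curved steel gate, a wall 8 mm thick and 40 mm from the post axis, from the robot's side of the post round to its right. The bar lies on it when turned aside; a notch in it holds the bar when over the cradle.
Mind the look-alikes: they are no part of the job. Several things look just like the barrel: the one meant starts nearest to the robot's base.

How it is judged (in metres and radians):
On the way, in this order (a step that is already met when the one before it is completed fails the run):
1. the clamp bar is up on its gate, turned well aside (value of joint clamp_turn above 0.6 rad and value of joint clamp_lift above 0.016 m), for 0.2 s.
2. the barrel lies in the V-blocks, flange in the slot, the bar still aside (value of joint clamp_turn above 0.4 rad and x of barrel_centre in the frame of cradle between -0.005 and 0.005 m and z of barrel_centre in the frame of cradle between -0.005 and 0.005 m and y of barrel_flange in the frame of cradle between 0.051 and 0.065 m), for 0.2 s.
At the end, for the whole second after the job is handed in: Barrel at rest in both V-blocks (within 5 mm across and in height, 0.08 rad in line), flange in the slot (51 to 65 mm from the cradle point), clamp bar back in its notch (turn below 0.12 rad, height 4 to 12 mm), pressing on the barrel with over 1.5 N; cups and jar not moved over 3 cm (x of barrel_centre in the frame of cradle between -0.005 and 0.005 m and z of barrel_centre in the frame of cradle between -0.005 and 0.005 m and y of barrel_flange in the frame of cradle between 0.051 and 0.065 m and angle between the x axis of barrel_centre and the y axis of cradle, either way round below 0.08 rad and value of joint clamp_turn below 0.12 rad and value of joint clamp_lift between 0.004 and 0.012 m and contact force between clamp_bar and barrel above 1.5 N and linear speed of barrel below 0.02 m/s); the robot touches nothing.
It fails at once if a cup or the jar is moved by more than 3 cm or tipped (distance of any of cup, jar, celadon_cup from where it was at the start of the episode above 0.03 m or angle between any of cup, jar, celadon_cup's own z axis and vertical above 0.5 rad).
It fails at once if the barrel is dropped (out of the fingers it moves faster than 0.6 m/s) (contact force between the fingers and barrel below 0.1 N and linear speed of barrel above 0.6 m/s).
It also fails if it takes over 69 s, if anything falls off the work surface, if the arm or the gripper's body presses on something with over 40 N, if the wrist force passes 120 N, or if a joint passes its speed limit or range.

## Working session

There is one attempt and no reset: what is moved stays moved. The work goes in short steps, Python scripts to look and compute and a shell command to move; the robot and the scene stay as the last step left them, time stands still between calls to the robot, and variables do not carry over. Pictures are saved under pics/ and viewed, and the job is handed in when it is done.

```bash
ls; mkdir -p pics; python3 - <<'E'
from bench import *
import cv2,json
s=sense(); print(s)
for n in ["side","top","wrist"]:
    c=calibration(n); print(n,{k:(v.tolist() if hasattr(v,'tolist') else v) for k,v in c.items()})
    im=snapshot(n); cv2.imwrite(f"pics/{n}0.png",im[:,:,::-1])
print(sense()['time'])
E
```

```text
pics
{'time': 0.0, 'joint_pos': array([ 7.13670434e+01,  7.51545574e+00,  8.53283535e+01,  5.13602109e-04,
        8.72622761e+01, -4.89484437e+00]), 'qd': array([ 0.00728373,  0.03122613, -0.02400118, -0.11713526,  0.01744836,
        0.0927511 ]), 'joint_efforts': array([-1.76325306e-03, -5.69360447e+01, -5.00558996e+01, -3.14322706e-04,
        1.40367297e-02,  3.76076446e-05]), 'tool_pos': array([142.30866007, 582.31679855, 230.24968734]), 'tcp_rot': array([-1.79990437e+02,  1.05654666e-01,  7.62618716e+01]), 'ft_force': array([ 0.09681282,  0.27212839, -0.85468312]), 'wrist_torque': array([-0.03433335,  0.01932858,  0.04837924]), 'finger_gap': 85.37210816184187}
side {'mtx': [[493.73972544811056, 0.0, 255.7066940683823], [0.0, 493.73972544811056, 194.1506113348243], [0.0, 0.0, 1.0]], 'world_to_cam': [[-0.9102666096788483, -0.41378648390050804, -0.01398016613024587, 577.0129047135009], [-0.20437959420200263, 0.4784567058749152, -0.8539954110398661, 216.72409729487222], [0.36006066263561687, -0.7745062468079771, -0.5200926772007283, 1734.5986134741984], [0.0, 0.0, 0.0, 1.0]]}
top {'mtx': [[377.8770502938356, 0.0, 258.82151398139325], [0.0, 377.8770502938356, 183.43659109628885], [0.0, 0.0, 1.0]], 'world_to_cam': [[-0.008520318920873605, -0.9997060435383374, 0.022698693319447356, -47.01540563223797], [-0.9929371372812155, 0.005772016280538257, -0.11850116132697615, 645.7851319124884], [0.11833530991750275, -0.023548043251636033, -0.9926944364132135, 1421.2548362493271], [0.0, 0.0, 0.0, 1.0]]}
wrist {'mtx': [[327.3212077421289, 0.0, 254.5374688824459], [0.0, 327.3212077421289, 189.2307111844402], [0.0, 0.0, 1.0]], 'hand_eye': [[0.9999999996044784, 8.224666748601532e-06, -2.6896016020473327e-05, -0.5809889035475191], [-5.131961106311403e-07, 0.9614641943821453, 0.2749301782650028, -69.55345187186958], [2.812076547054983e-05, -0.2749301781424595, 0.9614641940060874, -142.9363721738595], [0.0, 0.0, 0.0, 1.0]]}
0.15
```

View pics/side0.png

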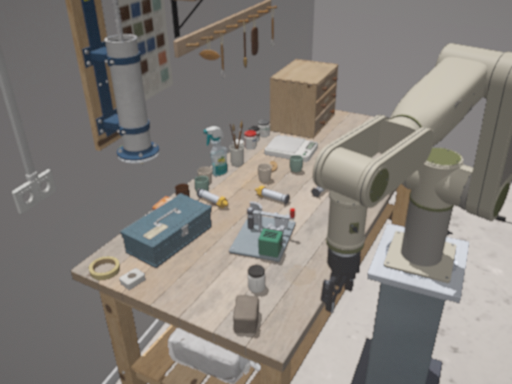

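View pics/top0.png

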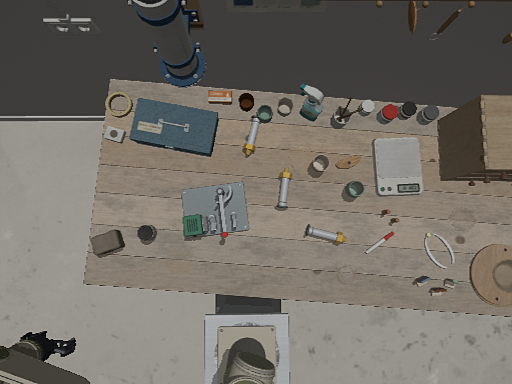

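View pics/wrist0.png

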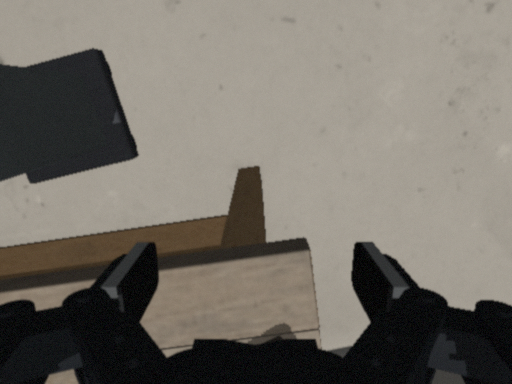

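```bash
cat > h.py <<'E'
import numpy as np,cv2
from bench import *
from scipy.spatial.transform import Rotation as R
def cam(n,s=None):
    c=calibration(n); K=np.array(c['mtx'])
    if n=='wrist':
        s=s or sense()
        T=np.eye(4);T[:3,:3]=R.from_euler('xyz',s['tcp_rot'],degrees=True).as_matrix();T[:3,3]=s['tool_pos']
        W=np.linalg.inv(T@np.array(c['hand_eye']))
    else: W=np.array(c['world_to_cam'])
    return K,W
def proj(KW,p):
    K,W=KW;p=np.atleast_2d(p);q=(W[:3,:3]@p.T).T+W[:3,3];u=(K@q.T).T;return u[:,:2]/u[:,2:]
def ray(KW,uv):
    K,W=KW;d=W[:3,:3].T@np.linalg.inv(K)@np.array([uv[0],uv[1],1.]);o=-W[:3,:3].T@W[:3,3];return o,d/np.linalg.norm(d)
def atz(KW,uv,z):
    o,d=ray(KW,uv);return o+d*(z-o[2])/d[2]
def tri(a,b):
    (o1,d1),(o2,d2)=a,b
    t=np.linalg.lstsq(np.c_[d1,-d2],o2-o1,rcond=None)[0];p,q=o1+d1*t[0],o2+d2*t[1];return (p+q)/2,np.linalg.norm(p-q)
def crop(src,dst,x0,y0,w,h,k):
    im=cv2.imread(src)[y0:y0+h,x0:x0+w];cv2.imwrite(dst,cv2.resize(im,None,fx=k,fy=k,interpolation=cv2.INTER_CUBIC))
E
python3 - <<'E'
from h import *
crop('pics/top0.png','pics/top0c.png',170,140,200,120,4)
crop('pics/side0.png','pics/side0c.png',180,140,150,140,5)
T=cam('top')
for n,uv,z in [('base dr',(215,210),16),('knob',(224.5,236),128),('barrel mid',(322,234.5),21),('barrel2',(285,188),21),('barrel3',(254,135),21),('celadon',(355,190),71),('cup',(320,163),67),('jar',(147,233),74)]:
    print(n,atz(T,uv,z).round(1))
E
```

```text
base dr [545.3 118.9  16. ]
knob [447.1  74.3 128. ]
barrel mid [ 447.4 -294.6   21. ]
barrel2 [ 629.  -154.4   21. ]
barrel3 [841.4 -34.6  21. ]
celadon [ 614.4 -415.6   71. ]
cup [ 719.5 -285.9   67. ]
jar [459.6 363.3  74. ]
```

View pics/top0c.png

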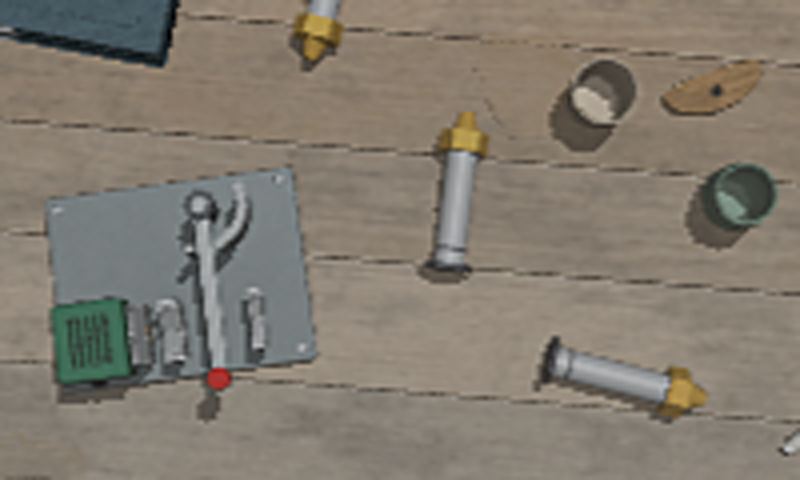

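View pics/side0c.png

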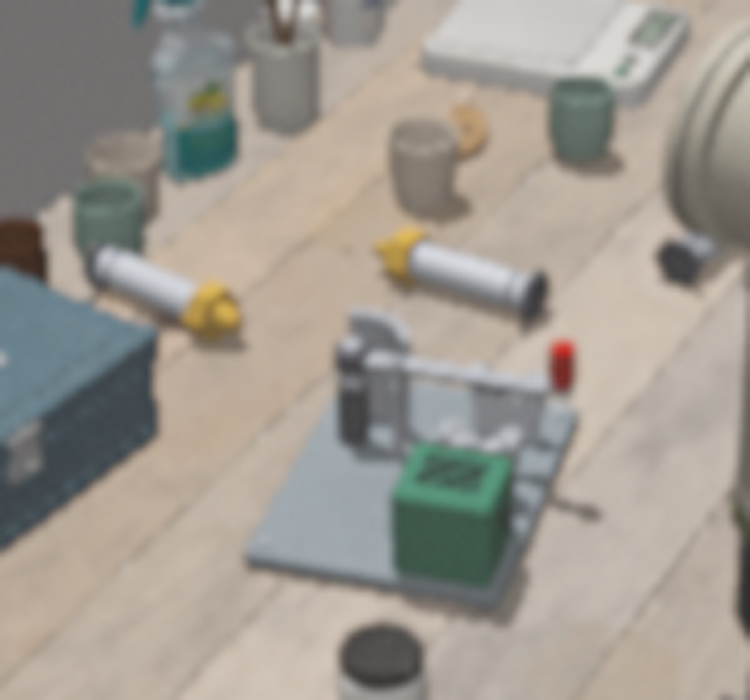

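```bash
python3 - <<'E'
from h import *
import bench
print([ (k,getattr(bench,k)) for k in dir(bench) if k[0]!='_'])
from scipy.optimize import least_squares
T=cam('top');S=cam('side')
full=lambda p:np.array(p)/4+[170,140]-0.375
sf=lambda p:np.array(p)/5+[180,140]-0.4
obj=np.array([[145,155,16],[145,-90,16],[-45,-90,16]]);uv=np.array([full(p) for p in [(47,200),(291,167),(315,356)]])
objs=np.array([[145,155,16],[-45,-90,16],[-45,155,16]]);uvs=np.array([sf(p) for p in [(247,557),(577,408),(497,600)]])
def tf(q,o):
    c,s=np.cos(q[2]),np.sin(q[2]);return np.c_[q[0]+c*o[:,0]-s*o[:,1],q[1]+s*o[:,0]+c*o[:,1],o[:,2]]
for use in ('t','s','ts'):
    f=lambda q:np.r_[((proj(T,tf(q,obj))-uv).ravel() if 't' in use else []),((proj(S,tf(q,objs))-uvs).ravel() if 's' in use else [])]
    r=least_squares(f,[500,110,0.1]);print(use,r.x,np.degrees(r.x[2]),r.fun.round(1))
q=r.x
print('knob pred',tf(q,np.array([[-50,0,111]])))
k,e=tri(ray(T,full((219,378))),ray(S,sf((563,365))));print('knob tri',k,e)
for z in (128,111):print(atz(T,full((219,378)),z))
# barrel axis: tube ends
a=atz(T,full((556,359)),21);b=atz(T,full((668,388)),21);print('barrel',a,b,np.degrees(np.arctan2(*(b-a)[[1,0]])),np.linalg.norm(b-a))
E
```

```text
[('PlanningError', <class 'bench.PlanningError'>), ('calibration', <function make.<locals>.<lambda> at 0x7fab1e7bd4e0>), ('hand_in', <function connect.<locals>.done at 0x7fab1e7bc5e0>), ('hold_point_z', 18.700000000000003), ('sense', <function make.<locals>.<lambda> at 0x7fab1e7bd440>), ('snapshot', <function make.<locals>.drawn_camera at 0x7fab1e7bcf40>)]
t [5.02908345e+02 8.19587179e+01 1.27087590e-01] 7.2815825260899105 [-1.  -0.4  0.3 -0.4  0.7  0.7]
s [5.01745125e+02 8.73840629e+01 1.41201610e-01] 8.090256336456935 [-1.2 -0.2  0.3 -0.3  0.9  0.2]
ts [5.02413277e+02 8.34628422e+01 1.30687052e-01] 7.487816508410969 [-1.5 -0.1 -0.2 -0.3  0.4  0.7 -1.2 -1.2  0.7 -0.7  0.7 -0.5]
knob pred [[452.839647    76.94707391 111.        ]]
knob tri [453.24017334  75.91274869 109.88255725] 0.4079909407503077
[453.68478349  74.75574558 128.        ]
[453.44793902  75.90556527 111.        ]
barrel [ 467.5255439  -243.21140296   21.        ] [ 438.7810844  -351.11254336   21.        ] -104.91695126422783 111.66422905640519
```

```bash
cat > plan.py <<'E'
import sys,json
from h import *
def plan(target,yaw,n,s=None,gain=1.0):
    s=s or sense();p=np.array(s['tool_pos']);y=s['tcp_rot'][2]
    dy=(yaw-y+180)%360-180
    st=(np.array(target)-p)/n; rows=[]
    for i in range(n):
        a=np.radians(y+dy*i/n)
        X=np.array([np.cos(a),np.sin(a),0]);Y=np.array([np.sin(a),-np.cos(a),0])
        rows.append([round(float(v)*gain,2)+0. for v in (st@X/20,st@Y/20,-st[2]/20,-np.radians(dy/n)/0.08)])
    for k in range(0,n,10): print(json.dumps([rows[k:k+10]]).replace(' ',''))
    print('max',np.abs(rows).max(),'dyaw',dy)
if __name__=='__main__':
    a=[float(v) for v in sys.argv[1:]]
    plan(a[:3],a[3],int(a[4]))
E
python3 plan.py 470 76 230 -82.5 40
```

```text
[[[-0.52,0.55,0.0,0.87],[-0.48,0.58,0.0,0.87],[-0.44,0.61,0.0,0.87],[-0.39,0.64,0.0,0.87],[-0.35,0.67,0.0,0.87],[-0.3,0.69,0.0,0.87],[-0.25,0.71,0.0,0.87],[-0.2,0.73,0.0,0.87],[-0.15,0.74,0.0,0.87],[-0.1,0.75,0.0,0.87]]]
[[[-0.05,0.75,0.0,0.87],[0.0,0.75,0.0,0.87],[0.06,0.75,0.0,0.87],[0.11,0.75,0.0,0.87],[0.16,0.74,0.0,0.87],[0.21,0.72,0.0,0.87],[0.26,0.71,0.0,0.87],[0.31,0.69,0.0,0.87],[0.35,0.67,0.0,0.87],[0.4,0.64,0.0,0.87]]]
[[[0.44,0.61,0.0,0.87],[0.48,0.58,0.0,0.87],[0.52,0.54,0.0,0.87],[0.56,0.51,0.0,0.87],[0.59,0.47,0.0,0.87],[0.62,0.42,0.0,0.87],[0.65,0.38,0.0,0.87],[0.68,0.33,0.0,0.87],[0.7,0.29,0.0,0.87],[0.72,0.24,0.0,0.87]]]
[[[0.73,0.19,0.0,0.87],[0.74,0.14,0.0,0.87],[0.75,0.08,0.0,0.87],[0.75,0.03,0.0,0.87],[0.75,-0.02,0.0,0.87],[0.75,-0.07,0.0,0.87],[0.74,-0.12,0.0,0.87],[0.73,-0.18,0.0,0.87],[0.72,-0.23,0.0,0.87],[0.7,-0.28,0.0,0.87]]]
max 0.87 dyaw -158.76068323097954
```

```bash
python3 -m pendant '[[[-0.5,0.55,0,0.87],[-0.5,0.6,0,0.87],[-0.45,0.6,0,0.87],[-0.4,0.65,0,0.87],[-0.35,0.65,0,0.87],[-0.3,0.7,0,0.87],[-0.25,0.7,0,0.87],[-0.2,0.75,0,0.87],[-0.15,0.75,0,0.87],[-0.1,0.75,0,0.87]]]' 1 40; python3 plan.py 460 76 230 -82.5 30
```

```text
time: 0.98
tool_pos: [223.0, 448.3, 225.9]
tcp_rot: [179.8, 0.5, 34.9]
ft_force: [0.1, 0.2, -0.6]
finger_gap: 85.6
[[[-0.03,0.73,-0.01,0.85],[0.02,0.74,-0.01,0.85],[0.07,0.73,-0.01,0.85],[0.12,0.73,-0.01,0.85],[0.17,0.72,-0.01,0.85],[0.22,0.7,-0.01,0.85],[0.26,0.69,-0.01,0.85],[0.31,0.67,-0.01,0.85],[0.36,0.64,-0.01,0.85],[0.4,0.62,-0.01,0.85]]]
[[[0.44,0.59,-0.01,0.85],[0.48,0.56,-0.01,0.85],[0.52,0.52,-0.01,0.85],[0.55,0.49,-0.01,0.85],[0.58,0.45,-0.01,0.85],[0.61,0.41,-0.01,0.85],[0.64,0.37,-0.01,0.85],[0.66,0.32,-0.01,0.85],[0.68,0.28,-0.01,0.85],[0.7,0.23,-0.01,0.85]]]
[[[0.71,0.18,-0.01,0.85],[0.72,0.13,-0.01,0.85],[0.73,0.08,-0.01,0.85],[0.73,0.03,-0.01,0.85],[0.74,-0.02,-0.01,0.85],[0.73,-0.07,-0.01,0.85],[0.73,-0.12,-0.01,0.85],[0.72,-0.17,-0.01,0.85],[0.7,-0.22,-0.01,0.85],[0.69,-0.26,-0.01,0.85]]]
max 0.85 dyaw -117.38696619696225
```

```bash
python3 -m pendant '[[[-0.05,0.75,-0.03,0.87],[0,0.75,-0.03,0.87],[0.05,0.75,-0.03,0.87],[0.1,0.75,-0.03,0.87],[0.15,0.7,-0.03,0.87],[0.2,0.7,-0.03,0.87],[0.25,0.7,-0.03,0.87],[0.3,0.65,-0.03,0.87],[0.35,0.65,-0.03,0.87],[0.4,0.6,-0.03,0.87]]]'
python3 -m pendant '[[[0.45,0.6,-0.03,0.87],[0.5,0.55,-0.03,0.87],[0.5,0.5,-0.03,0.87],[0.55,0.5,-0.03,0.87],[0.6,0.45,-0.03,0.87],[0.6,0.4,-0.03,0.87],[0.65,0.35,-0.03,0.87],[0.65,0.3,-0.03,0.87],[0.7,0.3,-0.03,0.87],[0.7,0.25,-0.03,0.87]]]'; python3 plan.py 455 76 220 -82.5 10
```

```text
time: 1.82
tool_pos: [298.9, 312.4, 229.8]
tcp_rot: [179.3, 0.4, -7.0]
ft_force: [0.2, 0.2, -0.4]
finger_gap: 84.8
time: 2.65
tool_pos: [370.8, 175.5, 234.8]
tcp_rot: [179.0, -0.2, -49.0]
ft_force: [-0.5, -0.4, -0.1]
finger_gap: 85.5
[[[0.65,0.01,0.07,0.73],[0.65,-0.03,0.07,0.73],[0.65,-0.07,0.07,0.73],[0.64,-0.11,0.07,0.73],[0.64,-0.14,0.07,0.73],[0.63,-0.18,0.07,0.73],[0.61,-0.22,0.07,0.73],[0.6,-0.25,0.07,0.73],[0.59,-0.29,0.07,0.73],[0.57,-0.32,0.07,0.73]]]
max 0.73 dyaw -33.53303733916209
```

```bash
python3 -m pendant '[[[0.65,0,0.05,0.77],[0.65,-0.03,0.05,0.77],[0.65,-0.07,0.05,0.77],[0.65,-0.1,0.05,0.77],[0.65,-0.15,0.05,0.77],[0.65,-0.2,0.05,0.77],[0.6,-0.2,0.05,0.77],[0.6,-0.25,0.05,0.77],[0.6,-0.3,0.05,0.77],[0.5,-0.3,0.05,0.6]]]'
python3 - <<'E'
from h import *
s=sense();print(s['tool_pos'],s['tcp_rot']);im=snapshot('wrist');cv2.imwrite('pics/w1.png',im[:,:,::-1])
import pickle;pickle.dump(s,open('w1.pkl','wb'))
print(proj(cam('wrist',s),[[453.3,76,128],[453.3,76,93],[502.4,83.5,75]]))
E
```

```text
time: 3.48
tool_pos: [454.1, 67.3, 222.9]
tcp_rot: [179.1, -0.7, -85.4]
ft_force: [-1.0, 0.4, 0.5]
finger_gap: 85.8
[454.13351377  67.33182884 222.8874188 ] [179.14913011  -0.73600004 -85.43813818]
[[240.58324706 189.86354637]
 [241.71628166 178.03378091]
 [237.456955   117.44673294]]
```

View pics/w1.png

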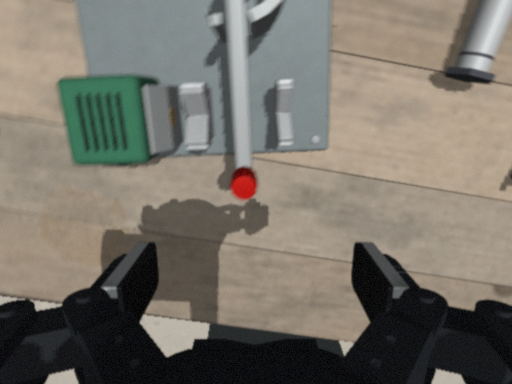

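```bash
python3 - <<'E'
from h import *
import pickle
s=pickle.load(open('w1.pkl','rb'));W=cam('wrist',s);T=cam('top')
crop('pics/w1.png','pics/w1c.png',150,60,200,150,4)
im=cv2.imread('pics/w1.png').astype(int);m=(im[:,:,2]>90)&(im[:,:,1]<60)&(im[:,:,0]<60)
v,u=np.nonzero(m);print(len(u),u.min(),u.max(),v.min(),v.max(),u.mean(),v.mean())
for z in(128,111):print(atz(W,(u.mean(),v.mean()),z))
E
```

```text
529 230 255 168 198 243.55765595463137 184.48393194706995
[457.68545372  74.05566364 128.        ]
[452.82603947  74.04001577 111.        ]
```

View pics/w1c.png

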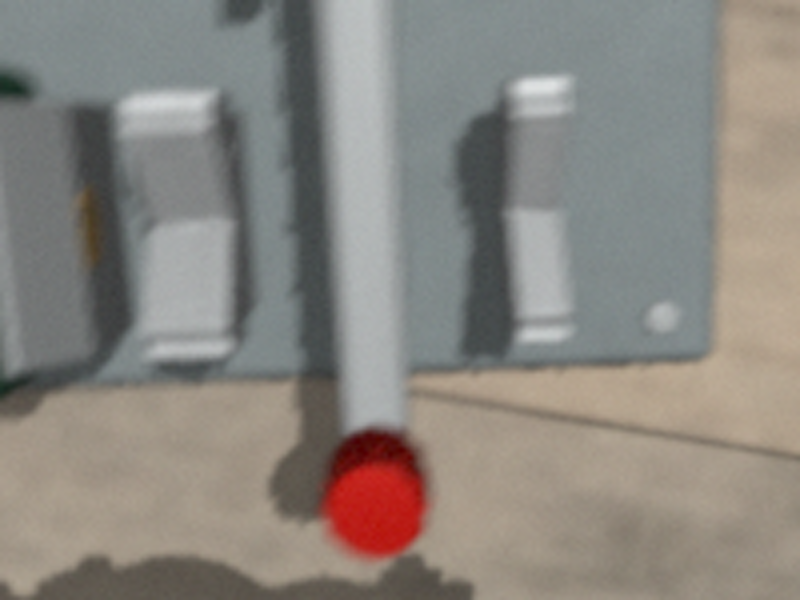

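```bash
python3 - <<'E'
from h import *
import pickle
from scipy.optimize import least_squares
s=pickle.load(open('w1.pkl','rb'));W=cam('wrist',s)
f=lambda p:np.array(p)/4+[150,60]-.375
# V-block cheek-top corners: (x,y,71)
obj=np.array([[-28.5,-44,71],[-28.5,-32,71],[28.5,-44,71],[28.5,-32,71],[-28.5,32,71],[-28.5,51.5,71],[28.5,32,71],[28.5,51.5,71],[-45,-90,16]])
uv=np.array([f(p) for p in [(575,338),(518,341),(573,80),(512,80),(236,356),(145,360),(218,92),(122,97),(708,357)]])
def tf(q,o):
    c,s=np.cos(q[2]),np.sin(q[2]);return np.c_[q[0]+c*o[:,0]-s*o[:,1],q[1]+s*o[:,0]+c*o[:,1],o[:,2]]
r=least_squares(lambda q:(proj(W,tf(q,obj))-uv).ravel(),[502,83,.13],loss='soft_l1');print(r.x,np.degrees(r.x[2]));print((proj(W,tf(r.x,obj))-uv).round(1))
for yaw in(.13,.14):print(tf([*r.x[:2],yaw],np.array([[-50,0,128]])))
print(atz(W,(244,187),128))
E
python3 plan.py 454.5 75 123 -82.5 10
```

```text
[5.04596443e+02 7.95560087e+01 1.22407014e-01] 7.013405300038077
[[-0.7  0.9]
 [ 0.3  0.7]
 [-0.8 -1.2]
 [ 0.4 -0.6]
 [-0.1  0.2]
 [ 1.1  0.1]
 [-1.2 -0.2]
 [-0.  -0.5]
 [ 2.5  1.4]]
[[455.01834802  73.07430158 128.        ]]
[[455.08564289  72.57885298 128.        ]]
[455.7441698   73.58562359 128.        ]
[[[-0.05,0.0,0.5,-0.07],[-0.05,0.0,0.5,-0.07],[-0.05,0.0,0.5,-0.07],[-0.05,0.0,0.5,-0.07],[-0.05,0.0,0.5,-0.07],[-0.05,0.0,0.5,-0.07],[-0.05,0.0,0.5,-0.07],[-0.05,0.0,0.5,-0.07],[-0.05,0.0,0.5,-0.07],[-0.05,0.0,0.5,-0.07]]]
max 0.5 dyaw 3.1609849420013347
```

```bash
python3 -m pendant '[[[-0.05,0,0.6,-0.08],[-0.05,0,0.6,-0.08],[-0.05,0,0.6,-0.08],[-0.05,0,0.6,-0.08],[-0.05,0,0.6,-0.08],[-0.05,0,0.6,-0.08],[0,0,0.6,-0.08],[0,0,0.6,-0.08],[0,0,0.5,0],[0,0,0.2,0]]]'
python3 - <<'E'
from h import *
s=sense();print(s['tool_pos'],s['tcp_rot']);im=snapshot('wrist');cv2.imwrite('pics/w2.png',im[:,:,::-1])
E
```

```text
time: 4.37
tool_pos: [445.0, 75.3, 97.0]
tcp_rot: [178.7, -0.6, -81.5]
ft_force: [0.4, -0.5, -0.2]
finger_gap: 85.4
[444.99981492  75.26497501  96.96050784] [178.65530313  -0.57665379 -81.46215749]
```

View pics/w2.png

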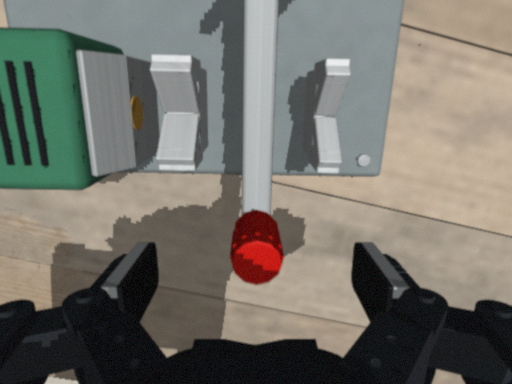

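```bash
python3 - <<'E'
from h import *
s=sense();W=cam('wrist',s)
print(atz(W,(257,262),128),atz(W,(256,212),93))
f=lambda *a:atz(W,a,71)
# cheek tops
print('right blk',f(336,62),f(328,170),'left blk',f(172,58),f(177,168))
E
```

```text
[454.52089221  75.49581375 128.        ] [461.010602    76.34760865  93.        ]
right blk [533.79954382  48.45457747  71.        ] [481.37536618  40.87602542  71.        ] left blk [523.94812045 125.72859616  71.        ] [470.92217577 119.19320573  71.        ]
```

```bash
python3 -m pendant '[[[0,-0.25,0.1,0],[0,-0.25,0.05,0.05],[0,0,0,0.05],[0,0,0,0],[0,0,0,0],[0,0,0,0],[0,0,0,0],[0,0,0,0],[0,0,0,0],[0,0,0,0]]]' -1 50
```

```text
time: 5.25
tool_pos: [456.6, 77.6, 95.0]
tcp_rot: [178.8, -0.6, -81.9]
ft_force: [0.4, -0.9, -0.7]
finger_gap: 18.1
```

```bash
python3 -m pendant '[[[0,0,0,0],[0,0,-0.2,0],[0,0,-0.25,0],[0,0,-0.25,0],[0,0,-0.25,0],[0,0,-0.25,0],[0,0,-0.15,0],[0,0,0,0],[0,0,0,0],[0,0,0,0]]]' -1 60
python3 - <<'E'
from h import *
s=sense();print(s['tool_pos'],s['tcp_rot'],s['ft_force']);im=snapshot('wrist');cv2.imwrite('pics/w3.png',im[:,:,::-1])
im=snapshot('side');cv2.imwrite('pics/s3.png',im[:,:,::-1]);crop('pics/s3.png','pics/s3c.png',180,140,150,140,5)
E
```

```text
time: 6.08
tool_pos: [457.0, 77.8, 120.5]
tcp_rot: [178.8, -0.5, -81.9]
ft_force: [4.2, 0.5, -7.5]
finger_gap: 18.1
[457.00775789  77.76384643 120.47781656] [178.7547845   -0.54750548 -81.93590464] [ 4.21233564  0.5183936  -7.46912431]
```

View pics/w3.png

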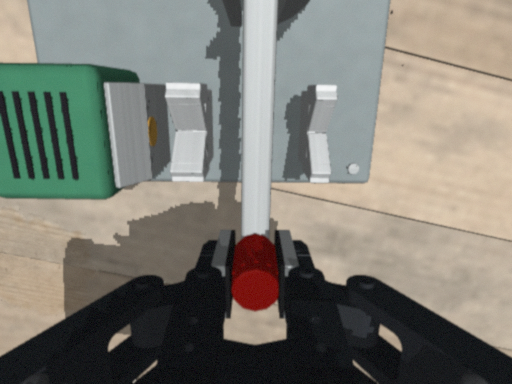

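View pics/s3c.png

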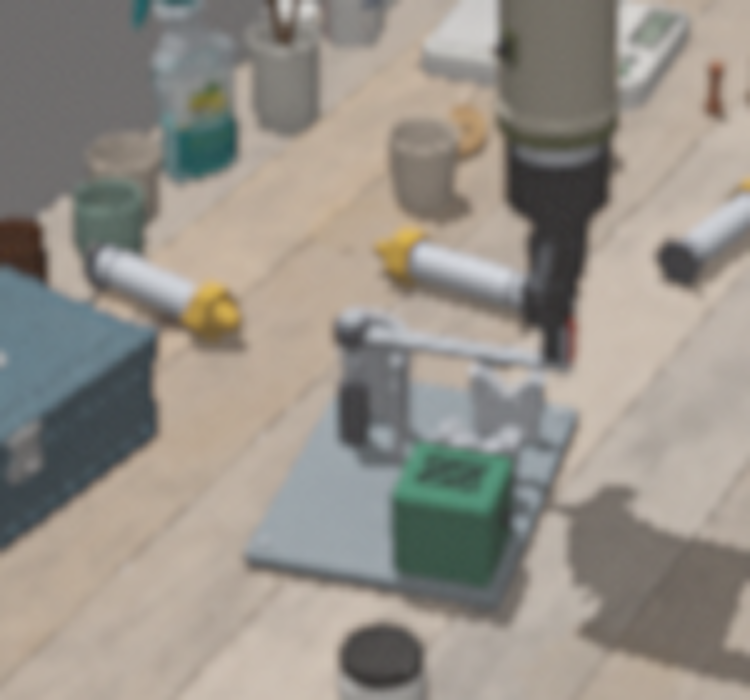

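```bash
python3 -m pendant '[[[0.1,0,-0.05,-0.1],[0.2,0,0,-0.3],[0.4,-0.01,0,-0.62],[0.4,-0.01,0,-0.62],[0.4,-0.01,0,-0.62],[0.4,-0.01,0,-0.62],[0.4,-0.01,0,-0.62],[0.4,-0.01,0,-0.62],[0.4,-0.01,0,-0.62],[0.4,-0.01,0,-0.62]]]'
python3 -c "
from h import *
s=sense();p=s['tool_pos'][:2]-np.array([615.6,98.7]);print(s['tool_pos'],s['tcp_rot'],s['ft_force'],np.linalg.norm(p),(np.degrees(np.arctan2(p[1],p[0]))-187.5)%360)"
```

```text
time: 7.02
tool_pos: [480.4, 12.2, 119.4]
tcp_rot: [178.5, 0.2, -56.1]
ft_force: [3.1, 2.4, -6.5]
finger_gap: 18.4
[480.38579006  12.18690779 119.3669207 ] [178.52601836   0.24091507 -56.13389428] [ 3.11774652  2.40851697 -6.51500678] 160.52226541211144 25.112027187760418
```

```bash
python3 -m pendant '[[[0.48,-0.01,-0.01,-0.72],[0.48,-0.01,-0.01,-0.72],[0.48,-0.01,-0.01,-0.72],[0.48,-0.01,-0.01,-0.72],[0.48,-0.01,-0.01,-0.72],[0.48,-0.01,-0.01,-0.72],[0.48,-0.01,-0.01,-0.72],[0.48,-0.01,-0.01,-0.72],[0.48,-0.01,-0.01,-0.72],[0.48,-0.01,-0.01,-0.72]]]'
python3 -c "
from h import *
s=sense();p=s['tool_pos'][:2]-np.array([615.6,98.7]);print(s['tool_pos'],s['tcp_rot'],s['ft_force'],np.linalg.norm(p),(np.degrees(np.arctan2(p[1],p[0]))-187.5)%360)"
```

```text
time: 7.85
tool_pos: [552.8, -48.7, 116.1]
tcp_rot: [178.9, 1.6, -21.3]
ft_force: [-0.7, 3.0, -3.1]
finger_gap: 18.7
[552.75622443 -48.71472585 116.10844642] [178.88731061   1.57453782 -21.3091727 ] [-0.74175644  3.04241446 -3.07826402] 160.25118259772984 59.41115972003064
```

```bash
python3 -m pendant '[[[0.45,-0.01,-0.06,-0.68],[0.45,-0.01,-0.06,-0.68],[0.45,-0.01,-0.06,-0.68],[0.45,-0.01,-0.06,-0.68],[0.45,-0.01,-0.06,-0.68],[0.3,-0.01,0,-0.4],[0.1,0,0,-0.1],[0,0,0.05,0],[0,0,0.05,0],[0,0,0.05,0]]]'
python3 -c "
from h import *
s=sense();p=s['tool_pos'][:2]-np.array([615.6,98.7]);print(s['tool_pos'],s['tcp_rot'],s['ft_force'],np.linalg.norm(p),(np.degrees(np.arctan2(p[1],p[0]))-187.5)%360)"
```

```text
time: 8.68
tool_pos: [604.5, -60.3, 115.1]
tcp_rot: [179.4, 2.3, -2.3]
ft_force: [-3.0, -0.6, 3.9]
finger_gap: 18.5
[604.49060213 -60.32019305 115.12566453] [179.41503429   2.34800897  -2.30121153] [-2.99732584 -0.64004795  3.94422997] 159.4077806093756 78.50372080450205
```

```bash
python3 -m pendant '[[[0,0,0,0],[0,0,0,0],[0,0,0,0],[0,0,0,0],[0,0,-0.3,0],[0,0,-0.6,0],[0,0,-0.9,0],[0,0,-1,0],[0,0,-1,0],[0,0,-0.9,0]]]' 1
python3 - <<'E'
from h import *
s=sense();print(s['tool_pos'],s['tcp_rot'],s['ft_force'],s['time']);im=snapshot('wrist');cv2.imwrite('pics/w4.png',im[:,:,::-1])
im=snapshot('top');cv2.imwrite('pics/t4.png',im[:,:,::-1]);crop('pics/t4.png','pics/t4c.png',170,140,200,120,4)
E
```

```text
time: 9.52
tool_pos: [605.2, -58.5, 212.6]
tcp_rot: [179.5, 2.7, -2.5]
ft_force: [0.6, -0.5, 0.3]
finger_gap: 85.6
[605.22380563 -58.52064742 212.61143909] [179.51742649   2.71712432  -2.47790012] [ 0.63944129 -0.52221581  0.33589097] 9.5167
```

View pics/w4.png

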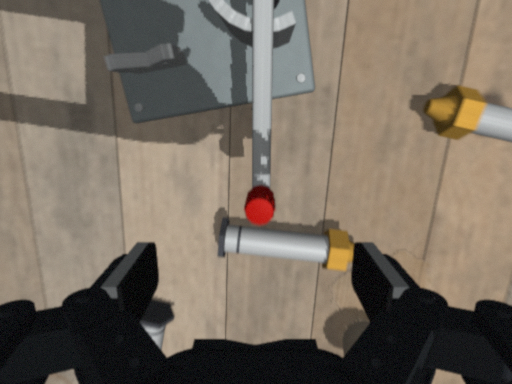

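View pics/t4c.png

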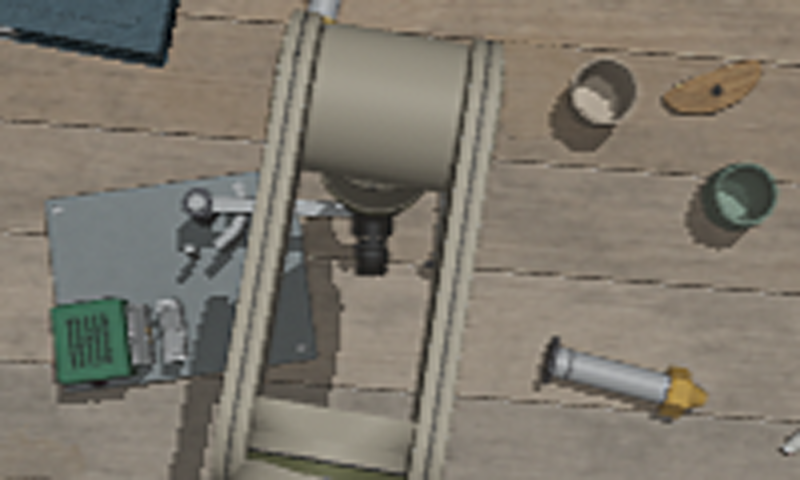

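```bash
python3 plan.py 453 -297 165 -15 20
```

```text
[[[-0.36,0.61,0.13,0.14],[-0.35,0.62,0.13,0.14],[-0.35,0.62,0.13,0.14],[-0.34,0.62,0.13,0.14],[-0.33,0.63,0.13,0.14],[-0.33,0.63,0.13,0.14],[-0.32,0.63,0.13,0.14],[-0.31,0.64,0.13,0.14],[-0.31,0.64,0.13,0.14],[-0.3,0.64,0.13,0.14]]]
[[[-0.29,0.65,0.13,0.14],[-0.28,0.65,0.13,0.14],[-0.28,0.65,0.13,0.14],[-0.27,0.66,0.13,0.14],[-0.26,0.66,0.13,0.14],[-0.26,0.66,0.13,0.14],[-0.25,0.66,0.13,0.14],[-0.24,0.67,0.13,0.14],[-0.23,0.67,0.13,0.14],[-0.23,0.67,0.13,0.14]]]
max 0.67 dyaw -12.523249900049223
```

```bash
python3 -m pendant '[[[-0.36,0.6,0.1,0.14],[-0.36,0.6,0.1,0.14],[-0.36,0.6,0.1,0.14],[-0.36,0.6,0.1,0.14],[-0.34,0.6,0.1,0.14],[-0.34,0.6,0.1,0.14],[-0.34,0.6,0.1,0.14],[-0.32,0.62,0.1,0.14],[-0.32,0.62,0.1,0.14],[-0.3,0.62,0.1,0.14]]]'
python3 plan.py 453 -297 165 -15 10
```

```text
time: 10.45
tool_pos: [515.1, -183.6, 194.4]
tcp_rot: [179.2, 2.7, -9.6]
ft_force: [0.5, 0.2, 0.6]
finger_gap: 85.3
[[[-0.21,0.61,0.15,0.12],[-0.21,0.61,0.15,0.12],[-0.2,0.61,0.15,0.12],[-0.19,0.62,0.15,0.12],[-0.19,0.62,0.15,0.12],[-0.18,0.62,0.15,0.12],[-0.18,0.62,0.15,0.12],[-0.17,0.62,0.15,0.12],[-0.17,0.63,0.15,0.12],[-0.16,0.63,0.15,0.12]]]
max 0.63 dyaw -5.3567535094341565
```

```bash
python3 -m pendant '[[[-0.1,0.6,0.12,0.12],[-0.1,0.6,0.12,0.12],[-0.1,0.6,0.12,0.12],[-0.1,0.6,0.12,0.12],[-0.1,0.6,0.12,0.12],[-0.1,0.6,0.12,0.12],[-0.1,0.6,0.12,0.12],[-0.1,0.6,0.12,0.12],[-0.05,0.5,0.1,0.12],[0,0.3,0,0.1]]]'
python3 - <<'E'
from h import *
s=sense();print(s['tool_pos'],s['tcp_rot'],s['ft_force'],s['time']);im=snapshot('wrist');cv2.imwrite('pics/w5.png',im[:,:,::-1])
import pickle;pickle.dump(s,open('w5.pkl','wb'))
E
```

```text
time: 11.28
tool_pos: [453.7, -302.3, 165.5]
tcp_rot: [179.1, 3.4, -16.4]
ft_force: [-0.4, -0.2, -0.3]
finger_gap: 85.1
[ 453.67216486 -302.29555483  165.50872136] [179.11334047   3.43490783 -16.42944899] [-0.36881851 -0.19967861 -0.34187036] 11.2833
```

View pics/w5.png

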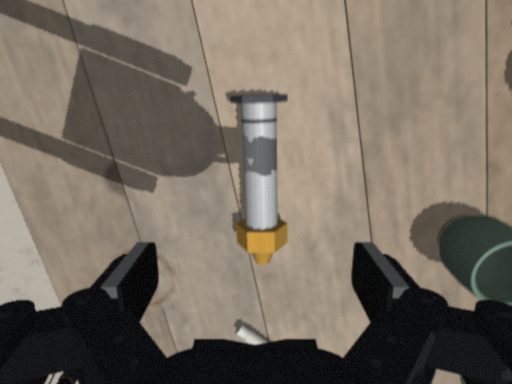

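```bash
crop() { :; }; cat > plan.py <<'E'
import sys,json
from h import *
def plan(target,yaw,n,s=None):
    s=s or sense();p=np.array(s['tool_pos']);R0=R.from_euler('xyz',s['tcp_rot'],degrees=True)
    dy=(yaw-s['tcp_rot'][2]+180)%360-180
    st=(np.array(target)-p)/n; rows=[]
    for i in range(n):
        M=(R.from_euler('z',dy*i/n,degrees=True)*R0).as_matrix()
        rows.append([round(float(v),2)+0. for v in (*(M.T@st/20),-np.radians(dy/n)/0.08)])
    for k in range(0,n,10): print(json.dumps([rows[k:k+10]]).replace(' ',''))
    print('now',p.round(1),s['tcp_rot'].round(1),'max',np.abs(rows).max(),'dyaw',round(dy,1))
if __name__=='__main__':
    a=[float(v) for v in sys.argv[1:]]
    plan(a[:3],a[3],int(a[4]))
E
python3 - <<'E'
from h import *
import pickle
s=pickle.load(open('w5.pkl','rb'));W=cam('wrist',s);T=cam('top')
full=lambda p:np.array(p)/4+[170,140]-0.375
crop('pics/w5.png','pics/w5c.png',200,80,120,190,3)
for a,z in[((257,104),21),((263,226),21),((262,262),21)]:print(atz(W,a,z))
# two-view height of flange-end top / nozzle tip
print(tri(ray(W,(262,261)),ray(T,full((706,397)))))
print(tri(ray(W,(257,104)),ray(T,full((556,357)))))
E
```

```text
[ 464.56543034 -242.82482786   21.        ]
[ 438.66201795 -351.61036743   21.        ]
[ 427.21135748 -387.98858052   21.        ]
(array([ 428.87353067, -386.61176802,   22.88551791]), np.float64(2.3887749644485643))
(array([ 467.53616694, -241.57844355,   37.68611113]), np.float64(4.269615744683371))
```

View pics/w5c.png

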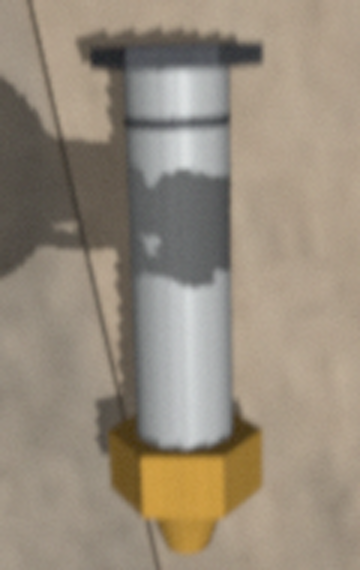

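```bash
python3 - <<'E'
from h import *
import pickle
s=pickle.load(open('w5.pkl','rb'));W=cam('wrist',s)
a=atz(W,(259.5,102),36);b=atz(W,(261.7,228),36);d=b-a
print(a,b,np.linalg.norm(d),np.degrees(np.arctan2(d[1],d[0])),(a+b)/2)
a=atz(W,(259.5,102),21);b=atz(W,(261.7,228),21);d=b-a;print(a,b,np.linalg.norm(d),np.degrees(np.arctan2(d[1],d[0])),(a+b)/2)
E
python3 plan.py 452 -294 90 -14 10
```

```text
[ 467.8414219  -241.56154368   36.        ] [ 439.27179108 -347.13459149   36.        ] 109.37043580179295 -105.14240284379389 [ 453.55660649 -294.34806759   36.        ]
[ 467.05757447 -241.84666823   21.        ] [ 436.90716765 -353.2611405    21.        ] 115.42197218314911 -105.14240284379389 [ 451.98237106 -297.55390437   21.        ]
[[[0.0,-0.05,0.38,-0.05],[0.0,-0.05,0.38,-0.05],[0.0,-0.05,0.38,-0.05],[0.0,-0.05,0.38,-0.05],[0.0,-0.05,0.38,-0.05],[0.0,-0.05,0.38,-0.05],[0.0,-0.05,0.38,-0.05],[0.0,-0.05,0.38,-0.05],[0.0,-0.05,0.38,-0.05],[0.0,-0.05,0.38,-0.05]]]
now [ 453.5 -303.1  165.6] [179.1   3.4 -16.5] max 0.38 dyaw 2.5
```

```bash
python3 -m pendant '[[[0,-0.05,0.6,-0.05],[0,-0.05,0.8,-0.05],[0,-0.05,0.8,-0.05],[0,-0.05,0.8,-0.05],[0,-0.05,0.8,-0.05],[0,-0.05,0.8,-0.05],[0,-0.05,0.8,0],[0,-0.05,0.6,0],[0,0,0.3,0],[0,0,0.1,0]]]' 1
python3 plan.py 453.5 -295.5 7 -15 10
```

```text
time: 12.17
tool_pos: [447.0, -290.4, 26.6]
tcp_rot: [179.3, 3.4, -14.8]
ft_force: [-0.0, 0.1, -0.8]
finger_gap: 85.8
[[[0.04,0.02,0.1,0.0],[0.04,0.02,0.1,0.0],[0.04,0.02,0.1,0.0],[0.04,0.02,0.1,0.0],[0.04,0.01,0.1,0.0],[0.04,0.01,0.1,0.0],[0.04,0.01,0.1,0.0],[0.04,0.01,0.1,0.0],[0.04,0.01,0.1,0.0],[0.04,0.01,0.1,0.0]]]
now [ 447.  -290.4   26.6] [179.3   3.4 -14.8] max 0.1 dyaw -0.2
```

```bash
python3 -m pendant '[[[0.2,0.1,0.4,0],[0.2,0.1,0.4,0],[0,0.05,0.15,0],[0,0,0.05,0],[0,0,0,0],[0,0,0,0],[0,0,0,0],[0,0,0,0],[0,0,0,0],[0,0,0,0]]]' 1
python3 - <<'E'
from h import *
s=sense();print(s['tool_pos'],s['tcp_rot'],s['ft_force'],s['time']);im=snapshot('wrist');cv2.imwrite('pics/w6.png',im[:,:,::-1])
E
```

```text
time: 13.0
tool_pos: [455.1, -299.1, 6.6]
tcp_rot: [179.2, 3.2, -14.8]
ft_force: [0.4, 0.1, -0.7]
finger_gap: 85.4
[ 455.05806239 -299.10822432    6.63436839] [179.221972     3.18321145 -14.80385123] [ 0.37584605  0.12287584 -0.65388335] 13.0
```

View pics/w6.png

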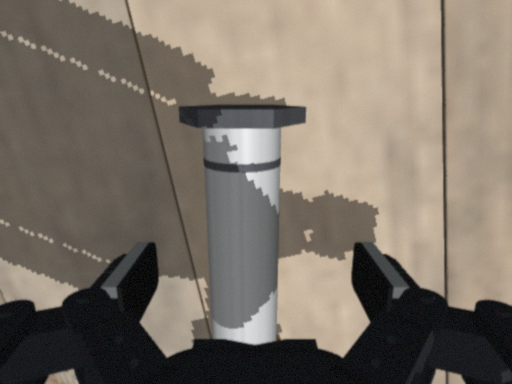

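```bash
python3 - <<'E'
from h import *
W=cam('wrist')
for a,z in [((243,128),36),((244,114),42),((244,106),42)]:print(atz(W,a,z))
c=atz(W,(243,128),36)+55*np.array([-.261,-.965,0]);print('centre',c)
E
python3 plan.py 453.5 -295.5 6 -15 2
```

```text
[ 467.99540374 -241.62145914   36.        ]
[ 470.16124777 -236.96444009   42.        ]
[ 470.81494523 -234.58002875   42.        ]
centre [ 453.64040374 -294.69645914   36.        ]
[[[-0.06,-0.08,0.02,0.02],[-0.06,-0.08,0.02,0.02]]]
now [ 455.1 -299.1    6.7] [179.2   3.2 -14.8] max 0.08 dyaw -0.2
```

```bash
python3 -m pendant '[[[-0.05,-0.12,0,0],[0,-0.1,0.02,0],[0,0,0,0],[0,0,0,0],[0,0,0,0],[0,0,0,0],[0,0,0,0],[0,0,0,0],[0,0,0,0],[0,0,0,0]]]' -1 80
```

```text
time: 13.88
tool_pos: [455.6, -294.1, 6.9]
tcp_rot: [179.2, 3.1, -14.8]
ft_force: [0.4, 0.6, 0.9]
finger_gap: 27.3
```

```bash
python3 -m pendant '[[[0,0,0,0],[0,0,0,0],[0,0,-0.1,0],[0,0,-0.2,0],[0,0,-0.3,0],[0,0,-0.4,0],[0,0,-0.5,0],[0,0,-0.6,0],[0,0,-0.7,0],[0,0,-0.7,0]]]' -1 80
python3 - <<'E'
from h import *
s=sense();print(s['tool_pos'],s['tcp_rot'],s['ft_force'],s['time'],s['finger_gap']);im=snapshot('wrist');cv2.imwrite('pics/w7.png',im[:,:,::-1])
im=snapshot('side');cv2.imwrite('pics/s7.png',im[:,:,::-1])
E
```

```text
time: 14.72
tool_pos: [456.9, -292.1, 79.0]
tcp_rot: [179.4, 3.6, -14.8]
ft_force: [0.2, -0.6, -1.5]
finger_gap: 27.6
[ 456.89559536 -292.06895366   78.98782931] [179.38480731   3.56204633 -14.79438698] [ 0.24769488 -0.5740097  -1.50333859] 14.7167 27.631149702303976
```

View pics/w7.png

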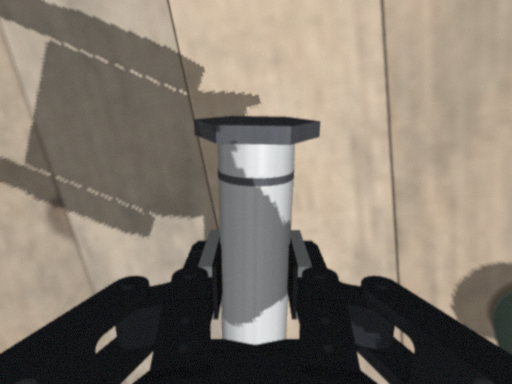

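View pics/s7.png

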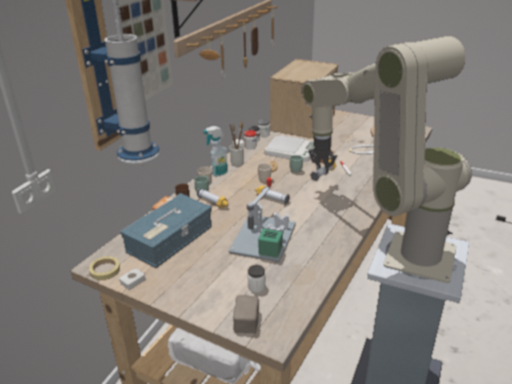

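```bash
python3 - <<'E'
from h import *
c=calibration('wrist');K=np.array(c['mtx']);H=np.array(c['hand_eye'])
def tz(uv,z):
    d=H[:3,:3]@np.linalg.inv(K)@[uv[0],uv[1],1];o=H[:3,3];return o+d*(z-o[2])/d[2]
crop('pics/w7.png','pics/w7c.png',180,100,160,160,4)
# w6 geometry: junction tube/flange at tool z=-(36-6.6)
print('before',tz((243,128),-29.4)+[0,5,0]);print('after',tz((257,143.5),-29.1))
print('flange top',tz((257,130),-35.1),tz((257,119),-35.1))
E
```

```text
before [ -3.85590568 -53.41485821 -29.4       ]
after [  0.95122552 -53.06479754 -29.1       ]
flange top [  0.89358119 -58.30316551 -35.1       ] [  0.88635701 -61.81465021 -35.1       ]
```

View pics/w7c.png

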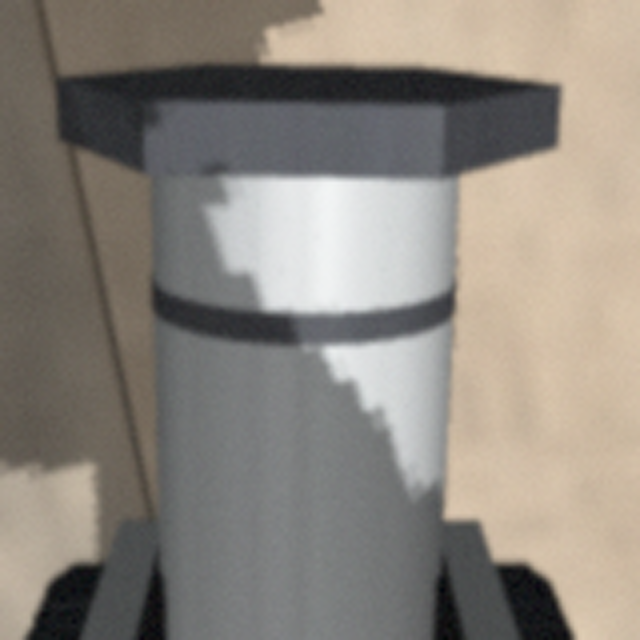

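```bash
python3 - <<'E'
from h import *
c=calibration('wrist');K=np.array(c['mtx']);H=np.array(c['hand_eye'])
def tz(uv,z):
    d=H[:3,:3]@np.linalg.inv(K)@[uv[0],uv[1],1];o=H[:3,3];return o+d*(z-o[2])/d[2]
for z in(-31,-35.1,-39):print(z,tz((254,143.6),z),tz((254,125),z))
E
python3 plan.py 505 74 170 7.5 30
```

```text
-31 [ -0.09012078 -53.29678128 -31.        ] [ -0.08725412 -59.56126272 -31.        ]
-35.1 [ -0.08574796 -53.87223797 -35.1       ] [ -0.08298631 -59.90725513 -35.1       ]
-39 [ -0.08158845 -54.4196236  -39.        ] [ -0.07892668 -60.23636986 -39.        ]
[[[-0.09,-0.61,-0.15,-0.16],[-0.08,-0.61,-0.15,-0.16],[-0.07,-0.61,-0.15,-0.16],[-0.07,-0.61,-0.15,-0.16],[-0.06,-0.61,-0.15,-0.16],[-0.05,-0.61,-0.15,-0.16],[-0.04,-0.61,-0.15,-0.16],[-0.04,-0.61,-0.15,-0.16],[-0.03,-0.62,-0.15,-0.16],[-0.02,-0.62,-0.15,-0.16]]]
[[[-0.01,-0.62,-0.16,-0.16],[0.0,-0.62,-0.16,-0.16],[0.0,-0.62,-0.16,-0.16],[0.01,-0.62,-0.16,-0.16],[0.02,-0.61,-0.16,-0.16],[0.03,-0.61,-0.16,-0.16],[0.04,-0.61,-0.16,-0.16],[0.04,-0.61,-0.16,-0.16],[0.05,-0.61,-0.16,-0.16],[0.06,-0.61,-0.16,-0.16]]]
[[[0.07,-0.61,-0.16,-0.16],[0.08,-0.61,-0.16,-0.16],[0.08,-0.61,-0.16,-0.16],[0.09,-0.61,-0.16,-0.16],[0.1,-0.61,-0.16,-0.16],[0.11,-0.6,-0.16,-0.16],[0.12,-0.6,-0.16,-0.16],[0.12,-0.6,-0.16,-0.16],[0.13,-0.6,-0.16,-0.16],[0.14,-0.6,-0.16,-0.16]]]
now [ 459.2 -293.7   81.6] [179.2   3.2 -14.8] max 0.62 dyaw 22.3
```

```bash
python3 -m pendant '[[[-0.1,-0.4,-0.25,-0.16],[-0.1,-0.6,-0.25,-0.16],[-0.07,-0.65,-0.25,-0.16],[-0.07,-0.65,-0.2,-0.16],[-0.06,-0.65,-0.2,-0.16],[-0.05,-0.65,-0.2,-0.16],[-0.04,-0.65,-0.15,-0.16],[-0.04,-0.65,-0.15,-0.16],[-0.03,-0.65,-0.15,-0.16],[-0.02,-0.65,-0.15,-0.16]]]'
python3 -m pendant '[[[0,-0.65,-0.15,-0.16],[0,-0.65,-0.15,-0.16],[0,-0.65,-0.15,-0.16],[0,-0.65,-0.15,-0.16],[0.02,-0.65,-0.15,-0.16],[0.03,-0.65,-0.15,-0.16],[0.04,-0.65,-0.15,-0.16],[0.04,-0.65,-0.15,-0.16],[0.05,-0.65,-0.15,-0.16],[0.06,-0.6,-0.15,-0.16]]]'
python3 plan.py 505 74 170 7.5 10
```

```text
time: 15.65
tool_pos: [472.1, -154.3, 120.9]
tcp_rot: [179.9, 3.6, -6.6]
ft_force: [0.6, 0.9, -3.4]
finger_gap: 27.6
time: 16.48
tool_pos: [479.5, -3.7, 150.6]
tcp_rot: [-179.4, 4.0, 2.2]
ft_force: [0.7, 1.1, -1.6]
finger_gap: 27.7
[[[0.14,-0.38,-0.1,-0.11],[0.14,-0.38,-0.1,-0.11],[0.14,-0.38,-0.1,-0.11],[0.15,-0.38,-0.1,-0.11],[0.15,-0.38,-0.1,-0.11],[0.15,-0.38,-0.1,-0.11],[0.16,-0.38,-0.1,-0.11],[0.16,-0.37,-0.1,-0.11],[0.16,-0.37,-0.1,-0.11],[0.17,-0.37,-0.11,-0.11]]]
now [479.5  -3.7 150.6] [-179.4    4.     2.2] max 0.38 dyaw 5.3
```

```bash
python3 -m pendant '[[[0.15,-0.4,-0.1,-0.12],[0.15,-0.4,-0.1,-0.12],[0.15,-0.4,-0.1,-0.12],[0.15,-0.4,-0.1,-0.12],[0.15,-0.4,-0.1,-0.12],[0.15,-0.4,-0.1,-0.12],[0.15,-0.4,-0.1,-0.12],[0.15,-0.35,-0.1,-0.12],[0.15,-0.2,0,-0.1],[0.1,-0.05,0,0]]]'
python3 - <<'E'
from h import *
s=sense();print(s['tool_pos'],s['tcp_rot'],s['ft_force'],s['time'],s['finger_gap']);im=snapshot('wrist');cv2.imwrite('pics/w8.png',im[:,:,::-1])
import pickle;pickle.dump(s,open('w8.pkl','wb'))
crop('pics/w8.png','pics/w8c.png',100,50,266,200,3)
E
```

```text
time: 17.32
tool_pos: [504.3, 78.0, 166.6]
tcp_rot: [-179.0, 4.0, 8.0]
ft_force: [0.7, 0.4, -1.1]
finger_gap: 27.4
[504.33473699  78.00420666 166.60377104] [-178.96283306    3.96848447    7.99479101] [ 0.65926235  0.36925183 -1.14066654] 17.3167 27.43620226375099
```

View pics/w8.png

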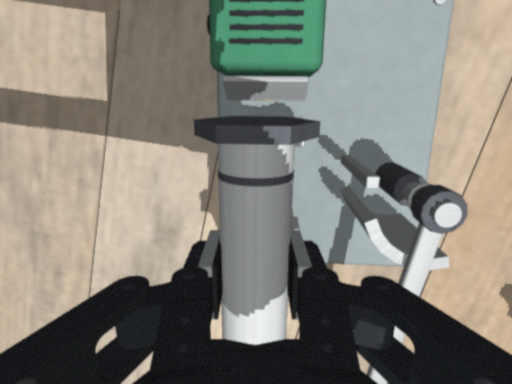

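View pics/w8c.png

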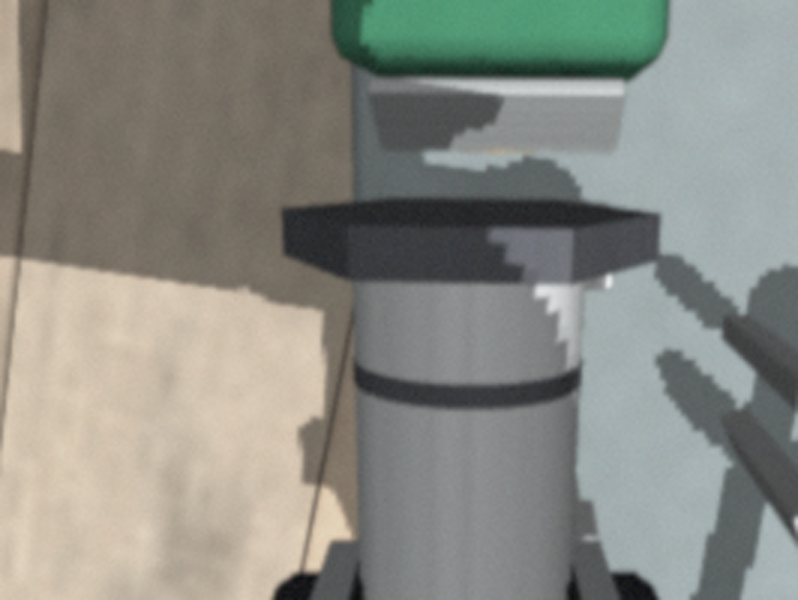

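```bash
python3 - <<'E'
from h import *
import pickle
s=pickle.load(open('w8.pkl','rb'));W=cam('wrist',s)
f=lambda p:np.array(p)/3+[100,50]-.333
o=np.array([503.3,82]);a=np.radians(7.5);X=np.array([np.cos(a),np.sin(a)]);Y=np.array([-np.sin(a),np.cos(a)])
def dr(p):d=p[:2]-o;return np.array([d@X,d@Y,p[2]]).round(1)
for n,p,z in [('plateL',(380,150),66),('plateR',(615,152),66),('plate topL',(370,82),87),('plate topR',(626,80),87),('hous frontL',(340,60),86),('hous R',(665,55),86),('post top',((447-100+.33)*3,(215-50+.33)*3),118)]:
    print(n,dr(atz(W,f(p),z)))
# barrel flange in tool -> world -> drive
T=np.eye(4);T[:3,:3]=R.from_euler('xyz',s['tcp_rot'],degrees=True).as_matrix();T[:3,3]=s['tool_pos']
Ti=lambda v:(T@[*v,1])[:3]
print('flange',dr(Ti([0,-56.9,-14.1])),'centre',dr(Ti([0,1.1,-14.1])))
d=T[:3,:3]@[0,-1,0];print('axis yaw',np.degrees(np.arctan2(-d[0],d[1])),'elev',np.degrees(np.arcsin(d[2])))
E
```

```text
plateL [-27.7  63.8  66. ]
plateR [28.8 63.8 66. ]
plate topL [-26.5  78.   87. ]
plate topR [28.8 78.6 87. ]
hous frontL [-33.1  82.6  86. ]
hous R [36.9 83.7 86. ]
post top [112.2  -1.8 118. ]
flange [  1.1  52.5 181.7] centre [  1.5  -5.4 180.6]
axis yaw 7.923003214233428 elev 1.0346798209955546
```

```bash
python3 plan.py 503 82.6 95 7.6 10
```

```text
[[[0.02,-0.02,0.36,0.01],[0.02,-0.02,0.36,0.01],[0.02,-0.02,0.36,0.01],[0.02,-0.02,0.36,0.01],[0.02,-0.02,0.36,0.01],[0.02,-0.02,0.36,0.01],[0.02,-0.02,0.36,0.01],[0.02,-0.02,0.36,0.01],[0.02,-0.02,0.36,0.01],[0.02,-0.02,0.36,0.01]]]
now [504.6  77.9 166.6] [-179.     3.9    8. ] max 0.36 dyaw -0.4
```

```bash
python3 -m pendant '[[[0.03,-0.02,0.3,0.01],[0.04,-0.03,0.4,0.01],[0.04,-0.03,0.4,0.01],[0.04,-0.03,0.4,0.01],[0.04,-0.03,0.4,0.01],[0.04,-0.03,0.4,0.01],[0.04,-0.03,0.4,0.01],[0.04,-0.02,0.4,0.01],[0.03,-0.02,0.3,0],[0,0,0.1,0]]]'
cat > chk.py <<'E'
from h import *
import sys,pickle
n=sys.argv[1]
s=sense();im=snapshot('wrist');cv2.imwrite(f'pics/{n}.png',im[:,:,::-1]);pickle.dump(s,open(n+'.pkl','wb'))
o=np.array([504,81.4]);a=np.radians(7.5);X=np.array([np.cos(a),np.sin(a)]);Y=np.array([-np.sin(a),np.cos(a)])
def dr(p):d=p[:2]-o;return np.array([d@X,d@Y,p[2]]).round(1)
T=np.eye(4);T[:3,:3]=R.from_euler('xyz',s['tcp_rot'],degrees=True).as_matrix();T[:3,3]=s['tool_pos']
Ti=lambda v:(T@[*v,1])[:3]
print('t',s['time'],'tcp',s['tool_pos'].round(1),s['tcp_rot'].round(1),'F',s['ft_force'].round(1),'gap',s['finger_gap'])
print('flange',dr(Ti([0,-56.9,-14.1])),'centre',dr(Ti([0,1.1,-14.1])))
E
python3 chk.py w9; python3 -c "
from h import *
crop('pics/w9.png','pics/w9c.png',150,50,200,150,4)"
```

```text
time: 18.2
tool_pos: [504.0, 82.9, 86.6]
tcp_rot: [-179.0, 4.2, 7.4]
ft_force: [-1.1, -0.8, -2.5]
finger_gap: 28.1
t 18.2 tcp [504.   82.9  86.6] [-179.     4.2    7.4] F [-1.1 -0.8 -2.5] gap 28.053267122861644
flange [  1.4  58.1 101.6] centre [1.200e+00 1.000e-01 1.006e+02]
```

View pics/w9c.png

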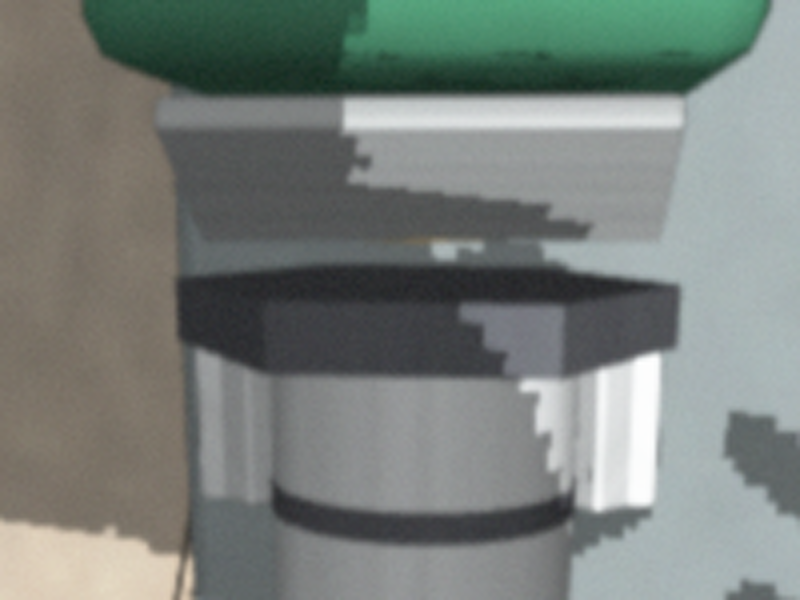

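```bash
cat >> chk.py <<'E'
W=cam('wrist',s);K=[float(x) for x in sys.argv[2:6]] # x0 y0 k
f=lambda p:np.array(p)/K[2]+K[:2]-.33
for t in sys.argv[6:]:
    u,v,z=[float(x) for x in t.split(',')];print(t,dr(atz(W,f((u,v)),z)))
E
python3 - <<'E'
from h import *
import pickle
s=pickle.load(open('w9.pkl','rb'));W=cam('wrist',s)
o=np.array([504,81.4]);a=np.radians(7.5);X=np.array([np.cos(a),np.sin(a)]);Y=np.array([-np.sin(a),np.cos(a)])
def dr(p):d=p[:2]-o;return np.array([d@X,d@Y,p[2]]).round(1)
f=lambda p:np.array(p)/4+[150,50]-.375
for n,p,z in [('plateL',(205,240),66),('plateR',(663,241),66),('topL',(158,95),87),('topR',(686,95),87),('VL near',(200,500),71),('VR near',(655,510),71),('VR in',(592,511),71),
  ('fl outer',(415,303),121.8),('fl inner',(415,377),121.8),('fl L',(262,340),122),('fl R',(565,340),122)]:
    print(n,dr(atz(W,f(p),z)))
E
```

```text
plateL [-27.9  64.4  66. ]
plateR [28.1 64.2 66. ]
topL [-27.4  79.7  87. ]
topR [27.6 79.3 87. ]
VL near [-28.8  32.5  71. ]
VR near [28.1 32.1 71. ]
VR in [20.4 31.9 71. ]
fl outer [  2.4  60.6 121.8]
fl inner [  2.4  54.6 121.8]
fl L [-10.3  57.6 122. ]
fl R [ 14.6  57.7 122. ]
```

```bash
python3 -m pendant '[[[0,0,0.1,0],[0,0,0.15,0],[0,0,0.2,0],[0,0,0.2,0],[0,0,0.15,0],[0,0,0.1,0],[0,0,0.05,0],[0,0,0,0],[0,0,0,0],[0,0,0,0]]]'; python3 chk.py w10; python3 -c "
from h import *
crop('pics/w10.png','pics/w10c.png',150,50,200,150,4)"
```

```text
time: 19.08
tool_pos: [503.7, 83.1, 67.2]
tcp_rot: [-179.0, 4.0, 7.4]
ft_force: [0.5, -0.5, -2.9]
finger_gap: 27.8
t 19.0833 tcp [503.7  83.1  67.2] [-179.     4.     7.4] F [ 0.5 -0.5 -2.9] gap 27.82034515217998
flange [ 1.1 58.3 82.2] centre [ 0.9  0.3 81.2]
```

View pics/w10c.png

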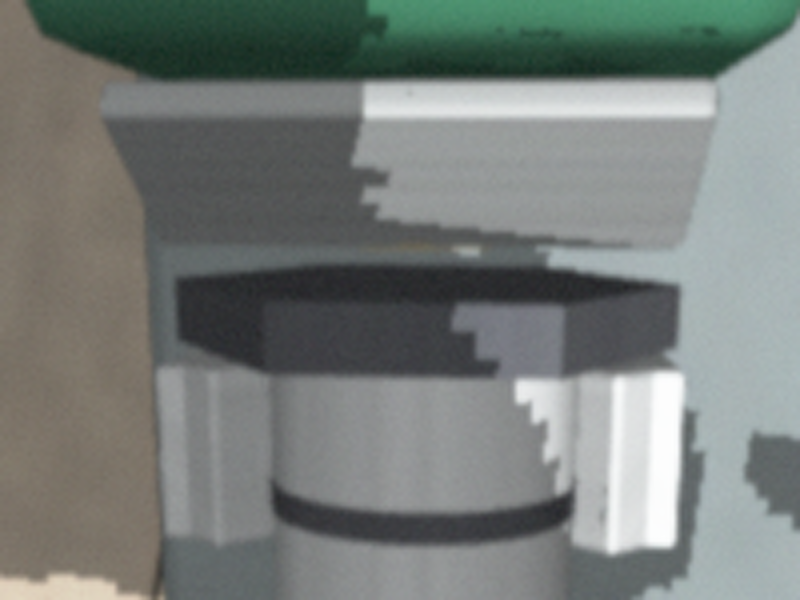

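```bash
python3 -m pendant '[[[-0.03,0,0.06,0],[0,0,0.06,0],[0,0,0.06,0],[0,0,0.05,0],[0,0,0.04,0],[0,0,0.03,0],[0,0,0,0],[0,0,0,0],[0,0,0,0],[0,0,0,0]]]'; python3 chk.py w11
```

```text
time: 19.97
tool_pos: [503.1, 83.0, 62.1]
tcp_rot: [-179.1, 4.0, 7.4]
ft_force: [-0.1, 0.8, 0.4]
finger_gap: 27.5
t 19.9667 tcp [503.1  83.   62.1] [-179.1    4.     7.4] F [-0.1  0.8  0.4] gap 27.468043116767646
flange [ 0.5 58.3 77.1] centre [ 0.3  0.4 76.1]
```

```bash
python3 -m pendant '[[[0,0,0.04,0],[0,0,0.04,0],[0,0,0.03,0],[0,0,0,0],[0,0,0,0],[0,0,0,0],[0,0,0,0],[0,0,0,0],[0,0,0,0],[0,0,0,0]]]'; python3 chk.py w12
```

```text
time: 20.85
tool_pos: [503.1, 83.1, 61.7]
tcp_rot: [-179.1, 4.0, 7.4]
ft_force: [-2.4, 0.2, 2.6]
finger_gap: 27.5
t 20.85 tcp [503.1  83.1  61.7] [-179.1    4.     7.4] F [-2.4  0.2  2.6] gap 27.457653832042784
flange [ 0.5 58.4 76.7] centre [ 0.3  0.4 75.8]
```

```bash
python3 -m pendant '[[[0,0,0,0],[0,0,0,0],[0,0,0,0],[0,0,0,0],[0,0,0,0],[0,0,0,0],[0,0,0,0],[0,0,-0.1,0],[0,0,-0.2,0],[0,0,-0.3,0]]]' 0.8; python3 chk.py w13; python3 -c "
from h import *
im=snapshot('side');cv2.imwrite('pics/s13.png',im[:,:,::-1]);crop('pics/s13.png','pics/s13c.png',180,140,150,140,5)"
```

```text
time: 21.73
tool_pos: [504.0, 83.0, 73.0]
tcp_rot: [-179.0, 4.0, 7.4]
ft_force: [0.9, -0.6, -0.6]
finger_gap: 76.9
t 21.7333 tcp [504.  83.  73.] [-179.     4.     7.4] F [ 0.9 -0.6 -0.6] gap 76.94493412711158
flange [ 1.4 58.3 88. ] centre [ 1.2  0.3 87. ]
```

View pics/w13.png

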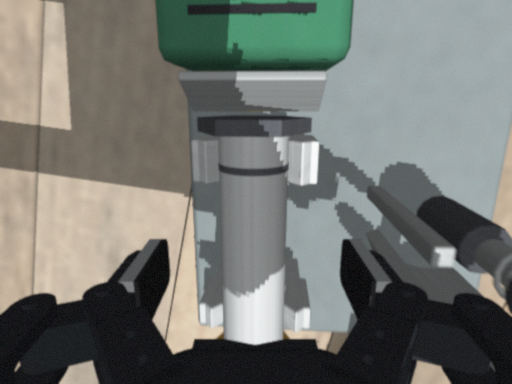

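View pics/s13c.png

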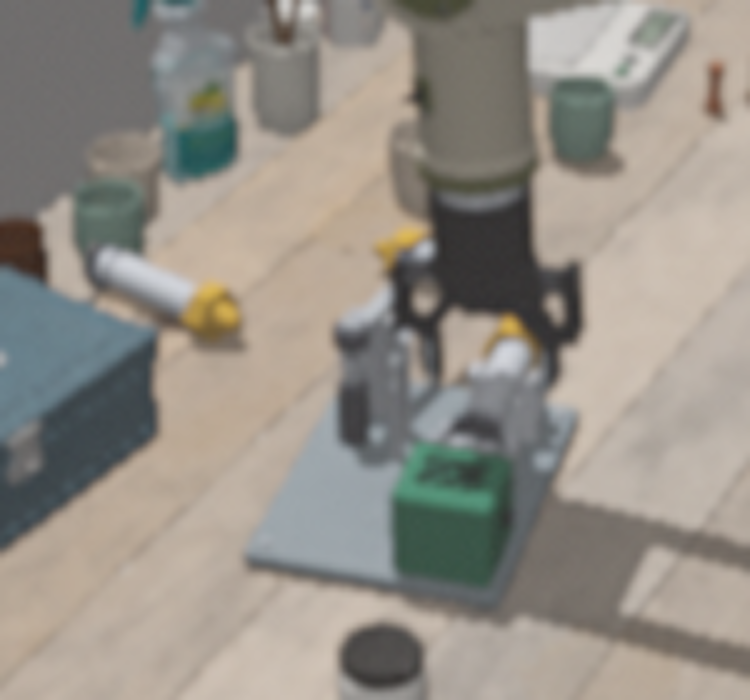

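```bash
python3 -m pendant '[[[0,0,-0.4,0],[0,0,-0.7,0],[0,0,-0.9,0],[0,0,-0.9,0],[0,0,-0.9,0],[0,0,-0.9,0],[0.1,0.1,-0.9,0],[0.3,0.3,-0.6,0],[0.4,0.5,-0.2,0],[0.5,0.6,0,0]]]' 1; python3 plan.py 600 -62 180 -2.5 10
```

```text
time: 22.67
tool_pos: [543.6, 56.8, 212.5]
tcp_rot: [-179.0, 3.7, 7.6]
ft_force: [0.3, 1.3, -0.4]
finger_gap: 85.2
[[[0.21,0.63,0.14,0.22],[0.22,0.62,0.14,0.22],[0.23,0.62,0.14,0.22],[0.24,0.62,0.14,0.22],[0.25,0.61,0.14,0.22],[0.27,0.61,0.14,0.22],[0.28,0.6,0.14,0.22],[0.29,0.6,0.13,0.22],[0.3,0.59,0.13,0.22],[0.31,0.59,0.13,0.22]]]
now [543.6  56.8 212.5] [-179.     3.7    7.6] max 0.63 dyaw -10.1
```

```bash
python3 -m pendant '[[[0.22,0.63,0.13,0.22],[0.22,0.63,0.13,0.22],[0.22,0.63,0.13,0.22],[0.24,0.62,0.13,0.22],[0.25,0.62,0.13,0.22],[0.27,0.62,0.13,0.22],[0.28,0.6,0.13,0.22],[0.3,0.6,0.13,0.22],[0.3,0.5,0.1,0.2],[0.3,0.3,0,0]]]'; python3 chk.py w14
```

```text
time: 23.5
tool_pos: [603.6, -68.1, 182.1]
tcp_rot: [-179.7, 3.9, -2.6]
ft_force: [-0.3, -0.5, 0.1]
finger_gap: 85.5
t 23.5 tcp [603.6 -68.1 182.1] [-179.7    3.9   -2.6] F [-0.3 -0.5  0.1] gap 85.47811954697954
flange [  90.1 -105.5  196.5] centre [  79.9 -162.6  196.2]
```

View pics/w14.png

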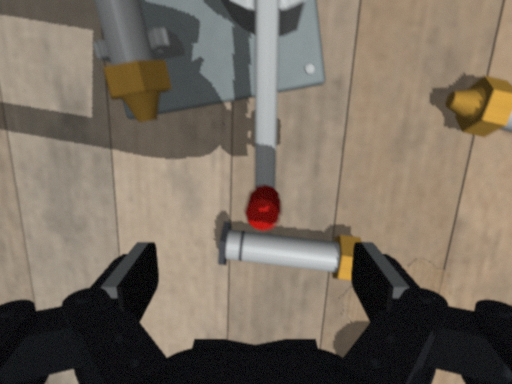

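```bash
python3 - <<'E'
from h import *
import pickle
s=pickle.load(open('w14.pkl','rb'));W=cam('wrist',s);print(atz(W,(263,213),148),atz(W,(263.5,208),131))
E
python3 plan.py 606 -61 115 -2.5 5
```

```text
[606.31105812 -63.67899877 148.        ] [605.80322987 -66.44605485 131.        ]
[[[0.06,-0.08,0.67,0.0],[0.06,-0.08,0.67,0.0],[0.06,-0.08,0.67,0.0],[0.06,-0.08,0.67,0.0],[0.06,-0.08,0.67,0.0]]]
now [604.3 -69.1 182.1] [-179.7    3.8   -2.5] max 0.67 dyaw 0.0
```

```bash
python3 -m pendant '[[[0.06,-0.1,0.6,0],[0.06,-0.1,0.7,0],[0.06,-0.07,0.7,0],[0.06,-0.07,0.7,0],[0.04,-0.05,0.5,0],[0,0,0.2,0],[0,0,0,0],[0,0,0,0],[0,0,0,0],[0,0,0,0]]]'; python3 chk.py w15
```

```text
time: 24.38
tool_pos: [604.9, -56.2, 105.6]
tcp_rot: [-179.6, 4.0, -2.3]
ft_force: [0.5, 0.3, -0.1]
finger_gap: 85.2
t 24.3833 tcp [604.9 -56.2 105.6] [-179.6    4.    -2.3] F [ 0.5  0.3 -0.1] gap 85.15489018768395
flange [ 92.7 -93.8 120.1] centre [  82.8 -150.9  119.7]
```

View pics/w15.png

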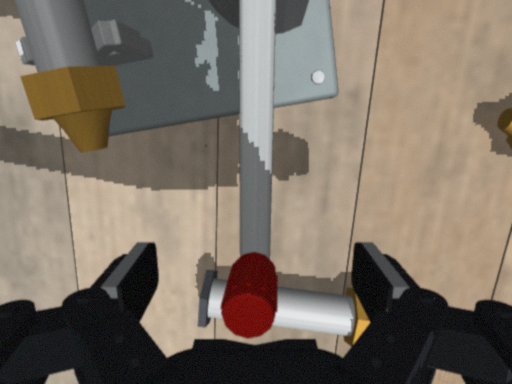

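```bash
python3 - <<'E'
from h import *
import pickle
s=pickle.load(open('w15.pkl','rb'));W=cam('wrist',s);print(atz(W,(250,313),148))
E
python3 plan.py 603.5 -61.5 113 -2.4 4
```

```text
[605.92869694 -62.32771534 148.        ]
[[[-0.02,0.07,-0.09,0.01],[-0.02,0.07,-0.09,0.01],[-0.02,0.07,-0.09,0.01],[-0.02,0.07,-0.09,0.01]]]
now [605.1 -56.2 105.9] [-179.6    4.    -2.3] max 0.09 dyaw -0.1
```

```bash
python3 -m pendant '[[[-0.02,0.1,-0.1,0],[-0.02,0.1,-0.1,0],[0,0.08,-0.1,0],[0,0,-0.05,0],[0,0,0,0],[0,0,0,0],[0,0,0,0],[0,0,0,0],[0,0,0,0],[0,0,0,0]]]' -1 60; python3 chk.py w16
```

```text
time: 25.27
tool_pos: [606.7, -63.5, 117.2]
tcp_rot: [-179.6, 3.6, -2.3]
ft_force: [-2.1, -0.5, 0.0]
finger_gap: 18.8
t 25.2667 tcp [606.7 -63.5 117.2] [-179.6    3.6   -2.3] F [-2.1 -0.5  0. ] gap 18.772457691133326
flange [  93.5 -101.2  131.7] centre [  83.6 -158.4  131.3]
```

View pics/w16.png

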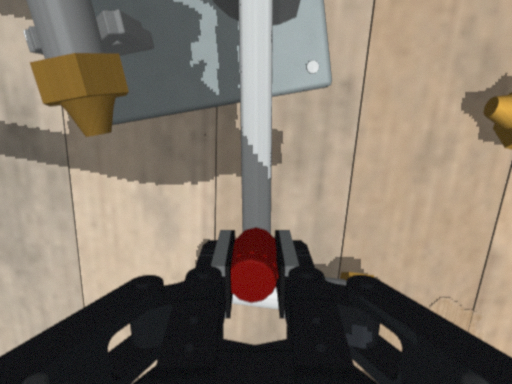

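```bash
python3 -m pendant '[[[0,0,-0.1,0],[0,0,-0.15,0],[-0.2,0,0,0.3],[-0.4,-0.01,0,0.62],[-0.48,-0.01,0,0.75],[-0.48,-0.01,0,0.75],[-0.48,-0.01,0,0.75],[-0.48,-0.01,0,0.75],[-0.48,-0.01,0,0.75],[-0.48,-0.01,0,0.75]]]'
cat > arc.py <<'E'
from h import *
s=sense();p=s['tool_pos'][:2]-np.array([615.6,98.7]);print(s['tool_pos'],s['tcp_rot'],s['ft_force'],np.linalg.norm(p),'theta',(np.degrees(np.arctan2(p[1],p[0]))-187.5+180)%360-180,'yawturn',s['tcp_rot'][2]+81.9)
E
python3 arc.py
```

```text
time: 26.15
tool_pos: [535.2, -43.3, 120.3]
tcp_rot: [178.8, 3.7, -28.8]
ft_force: [3.5, 3.6, -6.7]
finger_gap: 18.5
[535.21143215 -43.25571593 120.32407859] [178.75902079   3.74396549 -28.80402545] [ 3.50161015  3.58981514 -6.68749526] 163.1372033794194 theta 52.97741392833143 yawturn 53.09597454928385
```

```bash
python3 -m pendant '[[[-0.5,-0.03,-0.01,0.78],[-0.5,-0.03,-0.01,0.78],[-0.5,-0.03,-0.01,0.78],[-0.5,-0.03,-0.01,0.78],[-0.5,-0.03,-0.01,0.78],[-0.5,-0.03,-0.01,0.78],[-0.5,-0.03,-0.01,0.78],[-0.5,-0.03,-0.01,0.78],[-0.5,-0.03,-0.01,0.78],[-0.45,-0.03,-0.01,0.7]]]'
python3 arc.py
```

```text
time: 26.98
tool_pos: [465.5, 34.5, 123.7]
tcp_rot: [176.8, 2.3, -66.9]
ft_force: [3.5, 0.5, -6.9]
finger_gap: 18.4
[465.50194249  34.48654858 123.66080705] [176.8062925    2.25114995 -66.90097919] [ 3.47313555  0.49966214 -6.9240769 ] 163.25683511372026 theta 15.661723826960156 yawturn 14.999020808289416
```

```bash
python3 -m pendant '[[[-0.36,-0.02,0,0.56],[-0.36,-0.02,0,0.56],[-0.36,-0.02,0,0.56],[-0.36,-0.02,0,0.56],[-0.36,-0.02,0,0.56],[-0.25,-0.02,0,0.4],[-0.1,0,0,0.2],[0,0,0,0],[0,0,0,0],[0,0,0,0]]]'
python3 arc.py; python3 chk.py w17
```

```text
time: 27.82
tool_pos: [454.1, 78.4, 122.8]
tcp_rot: [176.6, 1.1, -83.9]
ft_force: [2.3, 1.0, -6.0]
finger_gap: 18.6
[454.14204471  78.44644263 122.80028843] [176.57307033   1.08160704 -83.8708181 ] [ 2.28517179  0.97966751 -5.99192196] 162.7233170492052 theta -0.35006786451901917 yawturn -1.970818096421823
t 27.8167 tcp [454.1  78.4 122.8] [176.6   1.1 -83.9] F [ 2.3  1.  -6. ] gap 18.586013885485293
flange [  7.8   2.  133.5] centre [-50.1   3.3 136.9]
```

View pics/w17.png

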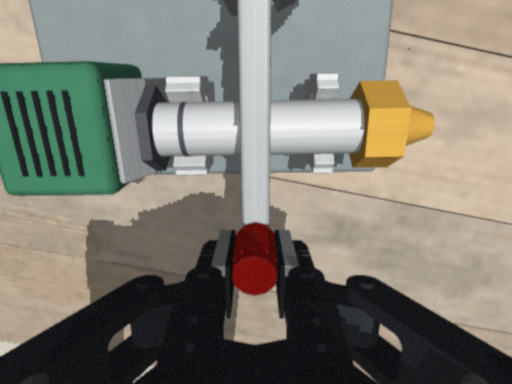

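```bash
python3 -m pendant '[[[0,0,0.1,0],[0,0,0.1,0],[0,0,0.1,0],[0,0,0.1,0],[0,0,0.1,0],[0,0,0.1,0],[0,0,0.1,0],[0,0,0.05,0],[0,0,0,0],[0,0,0,0]]]'
python3 arc.py
```

```text
time: 28.7
tool_pos: [453.9, 77.8, 106.7]
tcp_rot: [176.7, 1.1, -83.9]
ft_force: [2.8, 1.0, -4.8]
finger_gap: 18.3
[453.94992162  77.80346606 106.66846994] [176.65204489   1.07934773 -83.86579941] [ 2.81320046  0.95223742 -4.82356494] 162.99513173553737 theta -0.13421264239991615 yawturn -1.9657994104901348
```

```bash
python3 -m pendant '[[[0,0,0.05,0],[0,0,0.05,0],[0,0,0.04,0],[0,0,0,0],[0,0,0,0],[0,0,0,0],[0,0,0,0],[0,0,0,0],[0,0,0,0],[0,0,0,0]]]'
python3 arc.py
```

```text
time: 29.53
tool_pos: [453.9, 77.8, 106.5]
tcp_rot: [176.7, 1.1, -83.9]
ft_force: [0.7, 0.9, -2.2]
finger_gap: 18.5
[453.92720865  77.76890749 106.50596208] [176.65777751   1.05621785 -83.85309953] [ 0.66215204  0.93728559 -2.15129182] 163.0220908239372 theta -0.12319032188605661 yawturn -1.9530995316961395
```

```bash
python3 -m pendant '[[[0,0,0,0],[0,0,0,0],[0,0,0,0],[0,0,0,0],[0,0,0,0],[0,0,-0.2,0],[0,0,-0.5,0],[0,0,-0.8,0],[0,0,-0.9,0],[0,0,-0.9,0]]]' 1
python3 -m pendant '[[[0,0,-0.8,0],[0,0.3,-0.5,0],[0,0.5,-0.2,0],[0,0.5,0,0],[0,0.3,0,0],[0,0,0,0],[0,0,0,0],[0,0,0,0],[0,0,0,0],[0,0,0,0]]]'
python3 chk.py w18; python3 - <<'E'
from h import *
for n in('side','top'):
    im=snapshot(n);cv2.imwrite(f'pics/{n}18.png',im[:,:,::-1])
crop('pics/side18.png','pics/s18c.png',180,140,150,140,5);crop('pics/top18.png','pics/t18c.png',130,140,240,120,3)
crop('pics/w18.png','pics/w18c.png',80,20,300,200,2.5)
E
```

```text
time: 30.37
tool_pos: [453.8, 76.4, 172.6]
tcp_rot: [176.0, 1.1, -83.9]
ft_force: [1.0, -0.1, 0.4]
finger_gap: 85.3
time: 31.2
tool_pos: [425.5, 72.4, 216.0]
tcp_rot: [176.6, 1.0, -83.9]
ft_force: [0.2, -0.3, -0.0]
finger_gap: 85.7
t 31.2 tcp [425.5  72.4 216. ] [176.6   1.  -83.9] F [ 0.2 -0.3 -0. ] gap 85.6936072761883
flange [-21.4  -0.3 226.7] centre [-79.3   1.1 230.1]
```

View pics/w18.png

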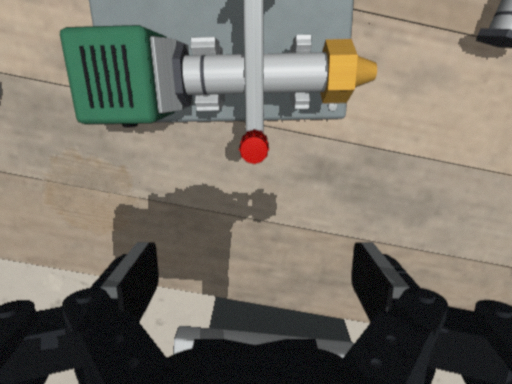

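View pics/s18c.png

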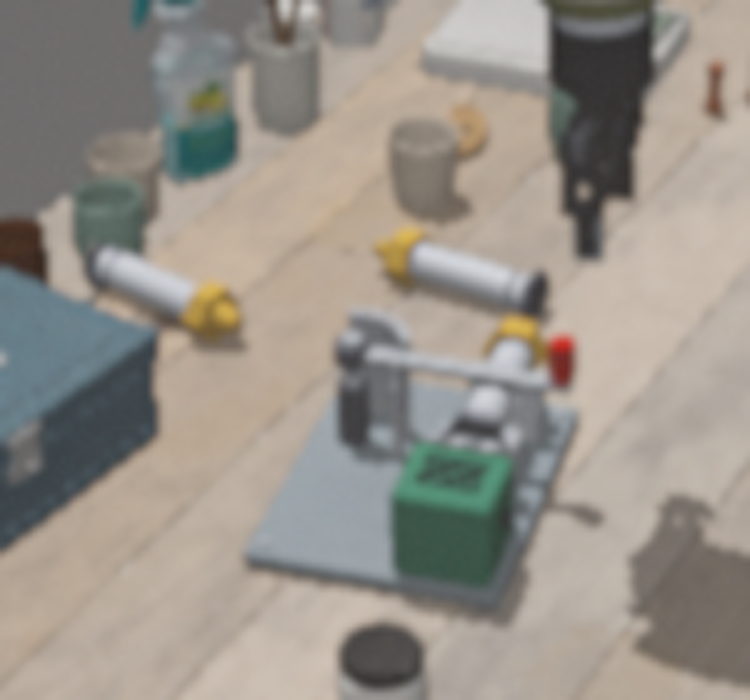

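View pics/t18c.png

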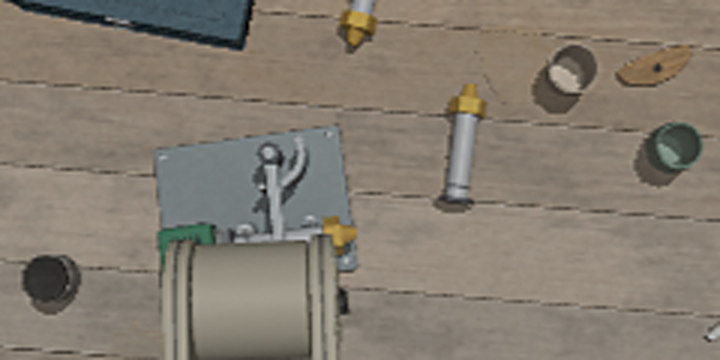

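```bash
python3 - <<'E'
from h import *
import pickle
def red(f):
    im=cv2.imread(f).astype(int);im=im[100:300] if 'side' in f else im
    w=np.clip(im[:,:,2]-np.maximum(im[:,:,0],im[:,:,1])-20,0,None).astype(float)
    if 'side' in f: w[:,:275]=0;w[:,310:]=0; w[:80]=0; w[130:]=0
    v,u=np.mgrid[:w.shape[0],:w.shape[1]];return (u*w).sum()/w.sum(),(v*w).sum()/w.sum()+(100 if 'side' in f else 0)
S=cam('side')
for f,s in(('pics/side0.png',None),('pics/side18.png',None)):print(f,red(f),(proj(S,[[453.3,76,111],[453.3,76,119],[453.3,76,131]])).round(1).tolist())
W=cam('wrist',pickle.load(open('w18.pkl','rb')))
u,v=red('pics/w18.png');print(u,v,[atz(W,(254,150),z).round(1) for z in(128,136,148)])
# barrel in wrist image: tube ends at top z=90
o=np.array([504,81.4]);a=np.radians(7.5);X=np.array([np.cos(a),np.sin(a)]);Y=np.array([-np.sin(a),np.cos(a)])
def dr(p):d=p[:2]-o;return np.array([d@X,d@Y,p[2]]).round(1)
for p,z in [((186,74),90),((327,72),90),((184,46),66),((203,39),71),((203,108),71),((303,36),71),((303,108),71)]:print(p,dr(atz(W,p,z)))
E
```

```text
pics/side0.png (np.float64(292.014733660748), np.float64(211.32980732905176)) [[292.1, 212.3], [292.2, 210.5], [292.3, 207.7]]
pics/side18.png (np.float64(290.7020030816641), np.float64(209.62280431432976)) [[292.1, 212.3], [292.2, 210.5], [292.3, 207.7]]
285.3367221861706 121.02305861994375 [array([452.9,  76.7, 128. ]), array([454.7,  76.7, 136. ]), array([457.3,  76.8, 148. ])]
(186, 74) [ 0.6 53.5 90. ]
(327, 72) [ -0.6 -53.9  90. ]
(184, 46) [22.2 58.3 66. ]
(203, 39) [26.5 41.6 71. ]
(203, 108) [-26.8  45.7  71. ]
(303, 36) [ 26.6 -37.4  71. ]
(303, 108) [-28.7 -38.8  71. ]
```

View pics/w18c.png

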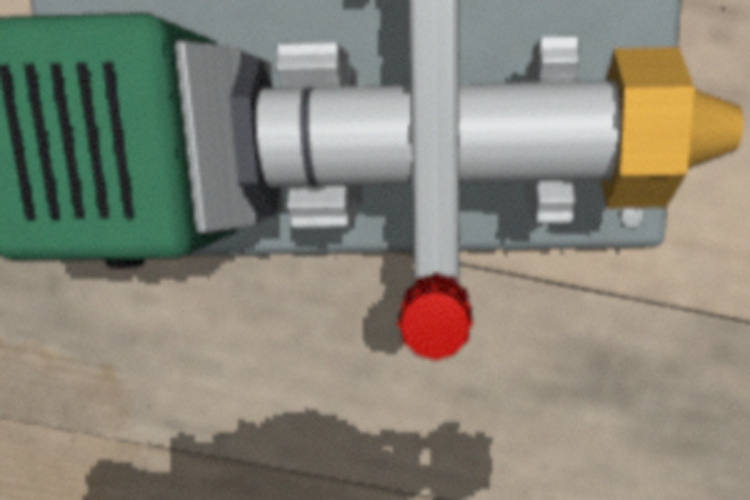

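```bash
python3 -c "
from bench import *
print(hand_in())"
```

```text
the job is handed in; nothing more can be done
None
```

The extruder is loaded and the job was handed in after about 31 s of the 69 s; no verdict came back.

**What I did:** I lifted the bar by its red knob and turned it about 78° aside, where it stayed on the gate. I took the barrel nearest the base (top view pixel (325, 235)) by the middle of its tube. I laid it in the V-blocks with the flange towards the green drive and the nozzle away from it. Then I swung the bar back and lowered it into its notch until it bore on the barrel, opened the fingers and backed off.

**Last checks:**

| Check | Measured | Required |
|---|---|---|
| Barrel across (x) | within about 0.6 mm | ±5 mm |
| Barrel in line | about 0.01 rad | below 0.08 rad |
| Flange from the cradle point | about 58 mm | 51–65 mm |
| Clamp height, from how far the knob rose in the side view | about 7.7 mm | 4–12 mm |
| Clamp turn | close to 0 rad | below 0.12 rad |

- **Bystanders:** the cups and jar look unmoved in the last top view. I did not measure their positions again.
- **Arm:** it was clear of everything, with no load on the wrist.

**Not checked or not agreeing:**
- The clamp force on the barrel was not measured directly. I inferred contact from the bar stopping about 9 mm above its empty-cradle height and the load on the fingers falling off.
- My first estimate of the drive's position differed by about 4 mm between the fixed cameras and the wrist camera. Closer wrist views settled it to under 1 mm at the V-blocks and slot.
- The tool picked up a tilt of up to 4°. While I held the barrel this was mostly about its own axis, and it did no visible harm.

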